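# Close a two-part wax mould flush in its bench clamp and tighten the ratchet knob

## Robot

A 6-joint arm with a two-finger parallel gripper is mounted at the origin on a cart in front of the work surface, level with it; the furniture and walls round the work are solid. World frame = base frame: x ahead of the robot, y to its left, z up, the work surface at z = 0. Lengths are in m, angles in degrees, forces in N, time in s.
With the tool pointing down it reaches from about 0.4 to 0.825 m from the base axis. Payload 7 kg.
Tool frame: the origin (TCP) lies on the centre line of the jaws, within the pads' length; the fingertips stand 8 mm ahead of it and the grasp point (between the pads) lies 11 mm behind it; z points along the fingers, y is the line along which they close (so a half turn about z gives the same grasp; the last joint's range is limited). The gripper opens to 88 mm and grips with 3 to 60 N. Pads are 19 mm wide; open, the fingers measure 130 mm over their backs; the gripper's body (78 mm by 193 mm) begins 47 mm behind the grasp point.
Start: joints at [85.09, 20.546, 0.682, 0, -70.136, -16.507], TCP at [0.246, 0.628, 0.235] pointing down, gripper open.
Joint ranges: [-176.03, 176.03], [-82.01, 121.73], [-58.28, 71.71], [-173.87, 95.51], [-174.79, -0.11], [-173.66, 173.66]. Speed limits (degrees/s): [136.94, 136.94, 172.46, 180, 180, 180].

## Interface

Orientations are given as [roll, pitch, yaw] about the fixed x, y, z axes, in that order (R = Rz(yaw) Ry(pitch) Rx(roll)).
In Python, from plant import ctrl, vision gives the robot as it stands. The module is installed in compiled form; this text tells all that it offers.
- The arm moves only by the tool move_arm, never from a script. Its argument "moves" is one flat list of numbers, 7 for each row, row after row: the finger opening in cm, from 0 to 8.76, then the shift along the tool's x, y, z in cm, then the turn, a rotation vector about the tool's x, y, z in rad. A call has 1 to 8 rows; each row shifts and turns the commanded pose from where the row before left it, along the tool's axes as they then stand; what a row does not reach is not made up. A row lasts 1/10 s, in which the tool goes at most 50 mm and 8.59 degrees, less where a joint would pass 70% of its speed; a pose out of reach is approached as far as the arm can. A call with a gripper value outside its range is refused whole. The fingers move at their own pace and stop on an object; the grip force is fixed at half the most. Time passes only in rows, so rows that do not move let the fingers close. It gives the time, the measured TCP pose, the force, the opening and the grip force at its end, in the units of the state.
- ctrl.get_obs(): the state, without advancing time (a new reading comes with each control period).
- vision.snapshot(name): name is "side" or "top" or "wrist"; returns (picture, depth): 400x640x3 uint8, red, green, blue; 400x640 float32, m along the optical axis (not along the pixel's ray), 0 where there is no reading.
- vision.camera_model(name): a dict with "vertical_fov" (degrees; the focal length in pixels is half the picture's height over the tangent of half this angle, whatever the lens; pixels are square), "cx", "cy" (the principal point, pixels), "D" ([k1, k2, p1, p2, k3] as OpenCV has them; the pictures are not rectified), "cam_to_world" (4x4, takes a point from camera to world coordinates). Camera axes: x right, y down, z forward; pixel columns grow to the right and rows downward; lengths in m; the calibration is good to about 2 mm. A picture is of the moment at which its call begins: read the wrist's pose just before it. camera_model takes no time and is no camera call; for the wrist camera it gives the pose at the moment of the call.
- ctrl.close_job(): hands the job in; it is judged then, once.
The state is a dict: "clock": time; "joint_pos": joint angles; "qvel": joint speeds; "tau": joint torques, N m; "tool_pos": TCP position; "orientation": TCP orientation; "force": force on the tool from outside, world axes, zero at the start; "moment": the same for the moment, N m; "opening": finger opening in m; "gripper_force": force on a finger pad.
Only numpy, scipy, OpenCV 4.12 (cv2) and the standard library are available. Lean on these libraries where they do the work, as an engineer would, in place of code of your own. Each camera call takes 0.05 s, during which the arm holds its last target. There are 200 camera calls.

## Task

Get the wax mould ready for injection: put the loose mould half on the base of the bench clamp and butt it flush against the fixed half, so that the parting line is shut and the sides of the two halves are in line. Then turn the clamp's black ratchet knob clockwise until it has clamped the half and slips over by at least one click, and stop well before it has slipped half a turn. Leave the wax offcut, the round tin, the small carton and the tweezers where they lie.

Things in the scene. Friction and masses are not known exactly. Their poses are not given: they have to be found in the camera images.
- mould_half: loose mould half: plain bright aluminium block, 64 long (x) x 46 wide (y) x 40 mm high, 0.2 to 0.4 kg, standing on the trolley top. Origin: centre of its underside; +x points to its parting face (the end with a round 24 mm cavity, 6 mm deep), which starts turned roughly away from the robot; z up. It can be held across its 46 mm sides or pushed on its flat back (-x) face
- half_foot (a point): on the loose half: middle of the lower edge of its parting face, 32 mm ahead (+x) of its origin; axes as the half. Once home, its back face lies only 8 mm before the front of the knob above, so an upright gripper strikes the knob: bring it home with the gripper leaning back 25 to 40 degrees, fingers pointing forward (the clamp's +x) and down
- clamp: bench clamp, screwed down. Base plate 210 (x) x 84 (y) x 12 mm, its front 135 mm bare and flat; behind that the fixed half (46 wide, 36 long, 40 high), then a grey C-frame whose 38 mm wide arm, 70 to 90 mm above the trolley, reaches forward to 23 mm before the origin. Origin: centre of the base's underside; +x from the open front, nearer the robot, to the column at the back; z up
- parting_foot (a point): on the clamp: middle of the lower edge of the fixed half's parting face, on the base's top (12 mm up), 30 mm behind (+x of) the clamp's origin; axes as the clamp. The loose half is home when half_foot lies here and the x axes agree (its origin is then 2 mm before the clamp's)
- quill: steel quill under the arm's nose with a round pressure pad of 26 mm diameter; origin: centre of the pad's underside, 4 mm before (-x of) the clamp's origin. It starts 2 to 5 mm above the top of a half that stands on the base (that top is 52 mm above the trolley), does not turn, and goes down 8 mm for each full clockwise turn of the knob
- knob_center (a point): middle of the black fluted round ratchet knob on top of the arm, 4 mm before the clamp's origin: 43 mm diameter, 102 to 128 mm above the trolley, upright axis; it keeps its height when turned. Clockwise from above lowers the quill. The arm's top is 12 mm below the knob's underside, with a flange of 13 mm radius between
- knob (a joint): how far the knob has slipped on its spindle (rad): 0 at the start and while the knob drives the quill; it grows while the ratchet slips as the knob is turned on clockwise (at 0.05 Nm; free turning takes 0.025 Nm), one click each 0.26 rad. It slips when the pad presses the half with about 15 N, and the pad stays pressed. Turning back does not reset it
- wax_offcut: bystander: flat green block of carving wax, 36 x 60 x 16 mm; origin: centre of its underside
- findings_tin: bystander: small round metal tin, 42 mm diameter, 24 mm high; origin: centre of its underside
- carton_cube: bystander: small pale carton box, 44 x 56 x 36 mm; origin: centre of its underside
- tweezers_steel: bystander: steel tweezers 128 mm long, lying; origin: centre of their underside
- tool_tumbler: fixed obstacle: tumbler of upright hand tools (scissors, pliers, files), which stands behind (+x of) the loose half's area; 75 mm across, 90 mm at its foot; the tools lean out to about 60 mm from its axis and stand up to 191 mm high; origin: centre of its foot. Carry the half past it on the robot's side, nearer than 0.43 m from the base

How it is judged:
By the outcome, as a careful person would: the job done as asked, in the order asked, and still so for the second after the job is handed in, with the robot touching nothing.
It also fails if it takes over 72 s, if anything falls off the work surface, if the arm or the gripper's body presses on something with over 40 N, if the wrist force passes 120 N, or if a joint passes its speed limit or range.

## Working session

There is one attempt and no reset: what is moved stays moved. The work goes in short steps, Python scripts to look and compute and a tool call to move; the robot and the scene stay as the last step left them, time stands still between calls to the robot, and variables do not carry over. Pictures are saved under pics/ and viewed, at most 10 in all, crops included, and the job is handed in when it is done.

Besides the shell and the picture viewer there is one more tool, called as name(argument=value, ...) on one line, values as JSON. move_arm: Moves the arm, as the interface text tells. Its arguments: {"type":"object","properties":{"moves":{"type":"array"}},"required":["moves"]}

```bash
mkdir -p pics
cat > h.py <<'E'
import numpy as np, cv2
from scipy.spatial.transform import Rotation as Ro
from plant import ctrl, vision
def K(m):
    f=200/np.tan(np.radians(m["vertical_fov"])/2)
    return np.array([[f,0,m["cx"]],[0,f,m["cy"]],[0,0,1.]])
def snap(n,save=None):
    m=vision.camera_model(n); p,d=vision.snapshot(n)
    if save: cv2.imwrite("pics/"+save,p[:,:,::-1])
    return p,d,m
def rays(m,px):
    u=cv2.undistortPoints(np.array(px,float).reshape(-1,1,2),K(m),np.array(m["D"],float)).reshape(-1,2)
    T=np.array(m["cam_to_world"]); return T[:3,3],np.c_[u,np.ones(len(u))]@T[:3,:3].T
def onplane(m,px,z):
    o,r=rays(m,px); return o+r*((z-o[2])/r[:,2])[:,None]
def cloud(d,m):
    v,u=np.mgrid[:400,:640]; o,r=rays(m,np.c_[u.ravel(),v.ravel()])
    P=(o+r*d.ravel()[:,None]).reshape(400,640,3); P[d==0]=np.nan; return P
E
python3 - <<'E'
from h import *
o=ctrl.get_obs(); print(o["tool_pos"],o["orientation"],o["opening"],o["clock"])
np.set_printoptions(precision=3,suppress=True)
ims=[]
for n in("side","top"):
    p,d,m=snap(n); ims.append(p); np.savez(n+".npz",p=p,d=d); print(n,m["vertical_fov"],m["cx"],m["cy"],np.array(m["D"])); print(np.array(m["cam_to_world"]))
    cv2.imwrite(f"pics/{n}0.png",p[:,:,::-1])
E
```

```text
[0.24631032 0.62793222 0.23363742] [ 1.79906423e+02 -8.67451090e-03 -2.14217958e+01] 0.0877667571579993 0.0
side 57.625285387067166 318.9945081488371 199.64034535456776 [-0.074  0.     0.     0.     0.   ]
[[ 0.909  0.314 -0.275  0.73 ]
 [ 0.417 -0.713  0.564 -0.426]
 [-0.019 -0.627 -0.779  0.766]
 [ 0.     0.     0.     1.   ]]
top 46.83521888817555 316.7860009975324 196.8228994178597 [-0.019  0.     0.     0.     0.   ]
[[-0.013 -0.991  0.136  0.398]
 [-1.     0.017  0.026  0.027]
 [-0.028 -0.136 -0.99   1.059]
 [ 0.     0.     0.     1.   ]]
```

View pics/top0.png

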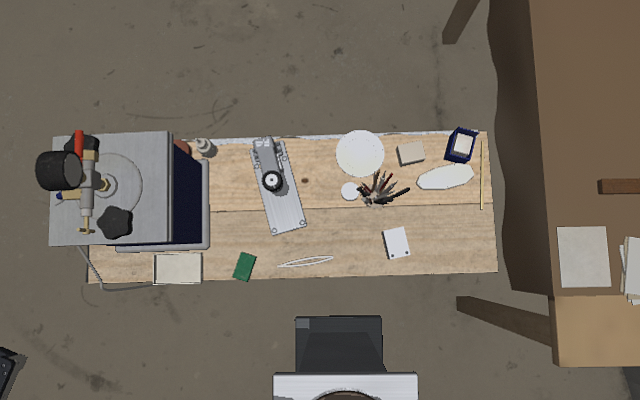

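View pics/side0.png

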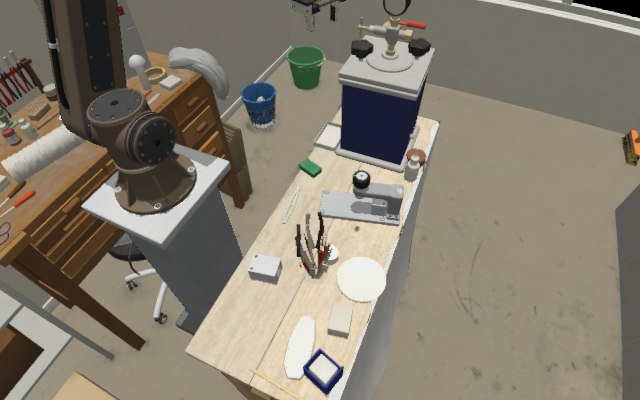

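The top view shows the loose half at about (396,243). The clamp runs from its front at (287,230) to the column at (265,145), with the knob at (272,181). The tumbler is near (378,190), tweezers (305,262), wax (245,266), tin (349,191) and carton (410,153). The side view agrees: half (265,268), knob (361,180).

```bash
python3 - <<'E'
from h import *
np.set_printoptions(precision=4,suppress=True)
for n in("top","side"):
    m=vision.camera_model(n); z=np.load(n+".npz"); P=cloud(z["d"],m); p=z["p"]; g=p.astype(int)
    X,Y,Z=P[...,0],P[...,1],P[...,2]
    def sel(x0,x1,y0,y1,z0,z1): return (X>x0)&(X<x1)&(Y>y0)&(Y<y1)&(Z>z0)&(Z<z1)
    # approximate clicks
    if n=="top":
        for nm,px,h in(("half",(396,243),.04),("knob",(272,181),.128),("front",(287,230),.012),("tumb",(378,190),.1),("machine corner",(172,243),.25),("tweez",(305,262),.005)):
            print(nm,onplane(m,[px],h)[0],P[px[1],px[0]])
    def rect(mask,h):
        mask=cv2.morphologyEx(mask.astype(np.uint8),cv2.MORPH_OPEN,np.ones((2,2)))
        c=max(cv2.findContours(mask,0,2)[0],key=cv2.contourArea)
        q=onplane(m,c.reshape(-1,2),h)[:,:2].astype(np.float32)
        r=cv2.minAreaRect(q*1000); return cv2.contourArea(c),np.array(r[0]),np.array(r[1]),r[2]
    print(n,"halftop",rect(sel(.2,.42,-.25,-.08,.033,.05),.04))
    print(n,"base",rect(sel(.25,.55,.05,.25,.008,.018)&(g.max(2)-g.min(2)<25),.012))
    print(n,"base>8mm",rect(sel(.25,.6,.03,.25,.008,.2),.012))
    print(n,"knob",rect(sel(.25,.55,.05,.25,.115,.14),.128))
    print(n,"tumbler",rect(sel(.35,.55,-.2,0,.05,.25),.1), np.nanmin(X[sel(.3,.55,-.2,0,.05,.25)]))
    mm=sel(.1,.8,.22,1,.06,.6); print("machine",[np.nanpercentile(a[mm],[0.5,99.5]) for a in(X,Y,Z)])
    print(n,"table z",np.nanmedian(Z[sel(.25,.35,-.05,.05,-.03,.03)]))
E
cat > crop.py <<'E'
import cv2
a=cv2.imread("pics/top0.png")
cv2.imwrite("pics/c1.png",cv2.resize(a[125:280,230:430],None,fx=4,fy=4,interpolation=cv2.INTER_CUBIC)[:600,:800])
E
python3 crop.py
```

```text
half [ 0.4337 -0.118   0.04  ] [ 0.4337 -0.1179  0.0407]
knob [0.5609 0.1433 0.128 ] [0.561  0.1433 0.1276]
front [0.4676 0.1236 0.012 ] [0.4677 0.1236 0.0114]
tumb [ 0.5427 -0.0759  0.1   ] [ 0.5527 -0.0831  0.0334]
machine corner [0.4319 0.3052 0.25  ] [0.4394 0.3673 0.0694]
tweez [0.395  0.0837 0.005 ] [0.395  0.0839 0.0019]
top halftop (128.5, array([ 407.4921, -124.8026]), array([45.8807, 17.3377]), 89.16324615478516)
top base (1277.0, array([510.7199, 129.0336]), array([95.6594, 83.6347]), 14.634599685668945)
top base>8mm (2182.0, array([541.4213, 137.3676]), array([159.182 ,  83.7154]), 14.84109878540039)
top knob (23.0, array([543.2823, 143.321 ]), array([20.586 ,  6.2129]), 88.9819107055664)
top tumbler (205.5, array([ 533.882 , -107.3153]), array([28.039 , 74.2917]), 25.706575393676758) 0.5060606834664023
machine [array([0.2006, 0.6521]), array([0.3034, 0.5572]), array([0.0661, 0.4568])]
top table z nan
side halftop (92.0, array([ 417.9994, -127.1292]), array([16.6057, 47.5746]), 10.952736854553223)
side base (735.0, array([516.0057, 125.2449]), array([89.8817, 85.1368]), 14.995601654052734)
side base>8mm (1644.0, array([528.9801, 174.6484]), array([142.8067, 173.7553]), 15.051633834838867)
side knob (6.0, array([551.2349, 132.1791]), array([ 4.7438, 13.0603]), 21.068971633911133)
side tumbler (589.5, array([521.6248, -51.9589]), array([ 59.9399, 144.3704]), 20.502479553222656) 0.5100201585130588
machine [array([0.2009, 0.659 ]), array([0.3016, 0.6705]), array([0.0623, 0.4324])]
side table z nan
  return np.nanmean(a, axis, out=out, keepdims=keepdims)
```

View pics/c1.png

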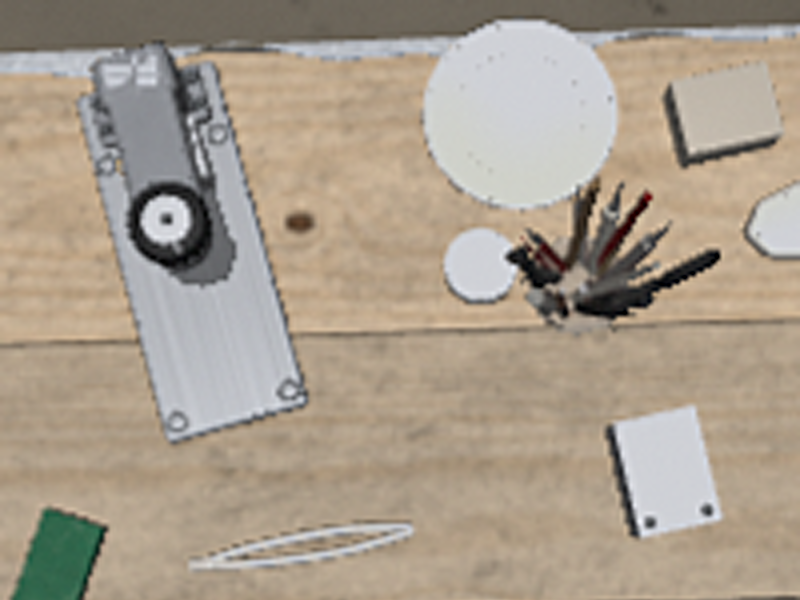

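The crop shows the half's top with corners at about (610,427), (693,406), (720,518) and (638,537). The base's front corners are (171,440) and (306,402), its back corners about (80,97) and (215,62), and the knob's middle is (167,219).

Run:
```python
from h import *
np.set_printoptions(precision=4,suppress=True)
m=vision.camera_model("top")
f=lambda L,z: onplane(m,(np.array(L,float)+.5)/4-.5+[230,125],z)
h=f([(610,427),(693,406),(720,518),(638,537)],.04); print("half",h.mean(0),[np.linalg.norm(h[i]-h[i-1]) for i in range(4)])
dx=(h[0]+h[1]-h[2]-h[3])[:2]; print("yaw",np.degrees(np.arctan2(dx[1],dx[0])))
b=f([(171,440),(306,402),(215,62),(80,97)],.012); print("base",b,[np.linalg.norm(b[i]-b[i-1]) for i in range(4)])
dx=(b[2]+b[3]-b[0]-b[1])[:2]; a=np.arctan2(dx[1],dx[0]); print("yaw",np.degrees(a))
fr=(b[0]+b[1])[:2]/2; c=fr+.105*np.array([np.cos(a),np.sin(a)]); print("clamp from front",c, "mean",b.mean(0))
k=f([(167,219)],.128)[0]; print("knob",k,"clamp from knob",k[:2]+.004*np.array([np.cos(a),np.sin(a)]))
# side knob: white cap + base mask
z=np.load("side.npz"); ms=vision.camera_model("side"); P=cloud(z["d"],ms)
s=(P[...,2]>.12)&(P[...,2]<.135)&(abs(P[...,0]-k[0])<.04)&(abs(P[...,1]-k[1])<.04)
print("side knob top",np.nanmean(P[s],0),s.sum())
print("wax/tweezers/tin",f([(60,550),(300,547),(480,265)],.01))
o=ctrl.get_obs();print(vision.camera_model("wrist"),np.array(o["tool_pos"]))
```

```text
half [ 0.4346 -0.1179  0.04  ] [np.float64(0.0615993824951698), np.float64(0.04714225573059344), np.float64(0.06257054630490318), np.float64(0.04595177438582023)]
yaw 11.931125426132908
base [[0.4576 0.1569 0.012 ]
 [0.4781 0.08   0.012 ]
 [0.6775 0.1311 0.012 ]
 [0.6582 0.2102 0.012 ]] [np.float64(0.20755784102430658), np.float64(0.07962609194666893), np.float64(0.20593462953228767), np.float64(0.08138569082181077)]
yaw 14.633280997175257
clamp from front [0.5694 0.145 ] mean [0.5679 0.1446 0.012 ]
knob [0.5643 0.1446 0.128 ] clamp from knob [0.5682 0.1456]
side knob top [0.5655 0.1399 0.1272] 203
wax/tweezers/tin [[ 0.3965  0.2202  0.01  ]
 [ 0.3965  0.0843  0.01  ]
 [ 0.5553 -0.0206  0.01  ]]
{'vertical_fov': 66.0094036617887, 'cx': 323.88568792787, 'cy': 198.5191804304399, 'D': array([0.0046, 0.    , 0.    , 0.    , 0.    ]), 'cam_to_world': array([[-0.3658, -0.8843, -0.2901,  0.3253],
       [-0.9307,  0.3481,  0.1125,  0.596 ],
       [ 0.0015,  0.3111, -0.9504,  0.3827],
       [ 0.    ,  0.    ,  0.    ,  1.    ]])} [0.2464 0.628  0.2337]
```

```bash
cat >> h.py <<'E'
def tool(yaw,lean=0,head=None):  # tool flipped, camera to the robot; lean: fingers point along heading `head`
    R=Ro.from_euler("xyz",[180,0,yaw],degrees=True)
    if lean: R=Ro.from_rotvec(np.radians(-lean)*np.array([-np.sin(np.radians(head)),np.cos(np.radians(head)),0]))*R
    return R
def plan(wps,vmax=.035,amax=7.5,start=None):
    o=ctrl.get_obs(); p=np.array(o["tool_pos"]); R=Ro.from_euler("xyz",o["orientation"],degrees=True)
    if start: p,R=start
    rows=[]
    for op,q,Q in wps:
        q=np.array(q,float); rv=(R.inv()*Q).as_rotvec()
        n=int(max(1,np.ceil(np.linalg.norm(q-p)/vmax-1e-6),np.ceil(np.degrees(np.linalg.norm(rv))/amax-1e-6)))
        for i in range(n):
            Ri=R*Ro.from_rotvec(rv*i/n); rows.append([op,*np.round(Ri.inv().apply((q-p)/n)*100,2),*np.round(rv/n,3)])
        p,R=q,Q; rows.append("--")
    for r in rows: print(*r,sep=",",end="\n" if r=="--" else ", ")
    print(sum(r!="--" for r in rows),"rows")
E
python3 - <<'E'
from h import *
o=ctrl.get_obs(); R0=Ro.from_euler("xyz",o["orientation"],degrees=True)
plan([(8.7,(.395,.05,.24),R0),(8.7,(.429,-.119,.2),tool(-94)),(8.7,(.429,-.119,.2),tool(-168)),(8.7,(.429,-.119,.014),tool(-168))])
E
```

```text
8.7,1.94,2.69,-0.03,0.0,0.0,0.0, 8.7,1.94,2.69,-0.03,0.0,0.0,0.0, 8.7,1.94,2.69,-0.03,0.0,0.0,0.0, 8.7,1.94,2.69,-0.03,0.0,0.0,0.0, 8.7,1.94,2.69,-0.03,0.0,0.0,0.0, 8.7,1.94,2.69,-0.03,0.0,0.0,0.0, 8.7,1.94,2.69,-0.03,0.0,0.0,0.0, 8.7,1.94,2.69,-0.03,0.0,0.0,0.0, 8.7,1.94,2.69,-0.03,0.0,0.0,0.0, 8.7,1.94,2.69,-0.03,0.0,0.0,0.0, 8.7,1.94,2.69,-0.03,0.0,0.0,0.0, 8.7,1.94,2.69,-0.03,0.0,0.0,0.0, 8.7,1.94,2.69,-0.03,0.0,0.0,0.0, 8.7,1.94,2.69,-0.03,0.0,0.0,0.0, 8.7,1.94,2.69,-0.03,0.0,0.0,0.0, 8.7,1.94,2.69,-0.03,0.0,0.0,0.0, 8.7,1.94,2.69,-0.03,0.0,0.0,0.0, 8.7,1.94,2.69,-0.03,0.0,0.0,0.0, -,-
8.7,0.93,1.45,0.4,0.0,-0.0,0.127, 8.7,1.11,1.32,0.4,0.0,-0.0,0.127, 8.7,1.27,1.17,0.4,0.0,-0.0,0.127, 8.7,1.4,1.0,0.4,0.0,-0.0,0.127, 8.7,1.52,0.81,0.4,0.0,-0.0,0.127, 8.7,1.61,0.62,0.4,0.0,-0.0,0.127, 8.7,1.68,0.41,0.4,0.0,-0.0,0.127, 8.7,1.71,0.19,0.4,0.0,-0.0,0.127, 8.7,1.72,-0.03,0.4,0.0,-0.0,0.127, 8.7,1.71,-0.24,0.4,0.0,-0.0,0.127, -,-
8.7,0.0,0.0,0.0,-0.0,-0.0,0.129, 8.7,0.0,0.0,0.0,-0.0,-0.0,0.129, 8.7,0.0,0.0,0.0,-0.0,-0.0,0.129, 8.7,0.0,0.0,0.0,-0.0,-0.0,0.129, 8.7,0.0,0.0,0.0,-0.0,-0.0,0.129, 8.7,0.0,0.0,0.0,-0.0,-0.0,0.129, 8.7,0.0,0.0,0.0,-0.0,-0.0,0.129, 8.7,0.0,0.0,0.0,-0.0,-0.0,0.129, 8.7,0.0,0.0,0.0,-0.0,-0.0,0.129, 8.7,0.0,0.0,0.0,-0.0,-0.0,0.129, -,-
8.7,0.0,-0.0,3.1,0.0,0.0,0.0, 8.7,0.0,-0.0,3.1,0.0,0.0,0.0, 8.7,0.0,-0.0,3.1,0.0,0.0,0.0, 8.7,0.0,-0.0,3.1,0.0,0.0,0.0, 8.7,0.0,-0.0,3.1,0.0,0.0,0.0, 8.7,0.0,-0.0,3.1,0.0,0.0,0.0, -,-
44 rows
```

Run:
```python
from h import *
o=ctrl.get_obs(); R0=Ro.from_euler("xyz",o["orientation"],degrees=True)
plan([(8.7,(.29,.32,.24),R0),(8.7,(.36,.20,.24),R0),(8.7,(.40,.04,.24),R0)],vmax=.045)
```

```text
8.7,2.19,3.87,-0.08,0.0,0.0,0.0, 8.7,2.19,3.87,-0.08,0.0,0.0,0.0, 8.7,2.19,3.87,-0.08,0.0,0.0,0.0, 8.7,2.19,3.87,-0.08,0.0,0.0,0.0, 8.7,2.19,3.87,-0.08,0.0,0.0,0.0, 8.7,2.19,3.87,-0.08,0.0,0.0,0.0, 8.7,2.19,3.87,-0.08,0.0,0.0,0.0, -,-
8.7,2.72,2.15,0.0,0.0,0.0,0.0, 8.7,2.72,2.15,0.0,0.0,0.0,0.0, 8.7,2.72,2.15,0.0,0.0,0.0,0.0, 8.7,2.72,2.15,0.0,0.0,0.0,0.0, -,-
8.7,2.39,3.36,0.01,0.0,0.0,0.0, 8.7,2.39,3.36,0.01,0.0,0.0,0.0, 8.7,2.39,3.36,0.01,0.0,0.0,0.0, 8.7,2.39,3.36,0.01,0.0,0.0,0.0, -,-
15 rows
```

move_arm(moves=[8.7, 2.2, 3.9, -0.1, 0, 0, 0, 8.7, 2.2, 3.9, -0.1, 0, 0, 0, 8.7, 2.2, 3.9, -0.1, 0, 0, 0, 8.7, 2.2, 3.9, -0.1, 0, 0, 0, 8.7, 2.2, 3.9, -0.1, 0, 0, 0, 8.7, 2.2, 3.9, -0.1, 0, 0, 0, 8.7, 2.2, 3.9, -0.1, 0, 0, 0])

```text
clock: 0.8
tool_pos: [0.29, 0.3159, 0.2413]
orientation: [180.0, 0.0, -21.4]
force: [1.5, -0.1, 1.5]
opening: 0.0871
gripper_force: 0.0
```

move_arm(moves=[8.7, 2.7, 2.15, 0, 0, 0, 0, 8.7, 2.7, 2.15, 0, 0, 0, 0, 8.7, 2.7, 2.15, 0, 0, 0, 0, 8.7, 2.7, 2.15, 0, 0, 0, 0, 8.7, 2.4, 3.35, 0, 0, 0, 0, 8.7, 2.4, 3.35, 0, 0, 0, 0, 8.7, 2.4, 3.35, 0, 0, 0, 0, 8.7, 2.4, 3.35, 0, 0, 0, 0])

```text
clock: 1.6
tool_pos: [0.3996, 0.037, 0.2416]
orientation: [-180.0, -0.0, -21.4]
force: [0.9, 0.8, 0.6]
opening: 0.0871
gripper_force: 0.0
```

move_arm(moves=[8.7, 0, 0, 0, 0, 0, 0.142, 8.7, 0, 0, 0, 0, 0, 0.142, 8.7, 0, 0, 0, 0, 0, 0.142, 8.7, 0, 0, 0, 0, 0, 0.142, 8.7, 0, 0, 0, 0, 0, 0.142, 8.7, 0, 0, 0, 0, 0, 0.142, 8.7, 0, 0, 0, 0, 0, 0.142, 8.7, 0, 0, 0, 0, 0, 0.142])

```text
clock: 2.4
tool_pos: [0.3995, 0.0386, 0.2413]
orientation: [180.0, -0.0, -86.8]
force: [0.4, -0.1, -0.7]
opening: 0.0874
gripper_force: 0.0
```

move_arm(moves=[8.7, 0, 0, 0, 0, 0, 0.142, 8.7, 0, 0, 0, 0, 0, 0.142, 8.7, 0, 0, 0, 0, 0, 0.142, 8.7, 0, 0, 0, 0, 0, 0.142, 8.7, 0, 0, 0, 0, 0, 0.142, 8.7, 0, 0, 0, 0, 0, 0.142, 8.7, 0, 0, 0, 0, 0, 0.142, 8.7, 0, 0, 0, 0, 0, 0.142])

```text
clock: 3.2
tool_pos: [0.3994, 0.0386, 0.2413]
orientation: [180.0, -0.0, -151.9]
force: [-0.8, -0.0, 0.5]
opening: 0.0868
gripper_force: 0.0
```

move_arm(moves=[8.7, 0, 0, 0, 0, 0, 0.142, 8.7, 0, 0, 0, 0, 0, 0.142, 8.7, 0.07, -3.17, 0.8, 0, 0, 0, 8.7, 0.07, -3.17, 0.8, 0, 0, 0, 8.7, 0.07, -3.17, 0.8, 0, 0, 0, 8.7, 0.07, -3.17, 0.8, 0, 0, 0, 8.7, 0.07, -3.17, 0.8, 0, 0, 0])

```text
clock: 3.9
tool_pos: [0.4295, -0.1183, 0.2012]
orientation: [180.0, 0.0, -167.9]
force: [0.5, 1.6, 0.4]
opening: 0.087
gripper_force: 0.0
```

Run:
```python
from h import *
o=ctrl.get_obs(); print(o["tool_pos"],o["orientation"],o["joint_pos"],o["force"],o["moment"])
p,d,m=snap("wrist","w1.png"); np.savez("w1.npz",p=p,d=d,T=m["cam_to_world"])
```

```text
[ 0.42949942 -0.11826804  0.20117629] [ 1.79993154e+02  6.32947001e-04 -1.67851543e+02] [ 1.01000717e+01 -8.46670836e-02 -2.97084960e+01 -7.89623297e-03
 -6.03757835e+01 -8.79477113e+01] [0.48734683 1.57040348 0.35307705] [ 0.12023697 -0.26876398  0.02613253]
```

View pics/w1.png

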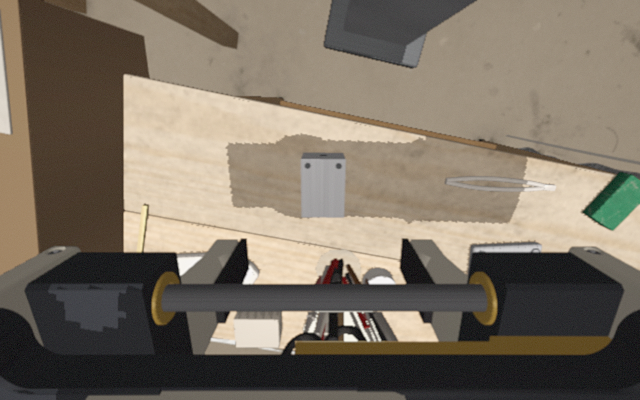

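The half's top runs from (301,158) to (344,216), upright in the picture and centred between the fingers at column 323. The pose agrees with the top view, so I descend and grip.

move_arm(moves=[8.7, 0, 0, 3.5, 0, 0, 0, 8.7, 0, 0, 3.5, 0, 0, 0, 8.7, 0, 0, 3.5, 0, 0, 0, 8.7, 0, 0, 3.5, 0, 0, 0, 8.7, 0, 0, 3, 0, 0, 0, 8.7, 0, 0, 1.7, 0, 0, 0])

```text
clock: 4.55
tool_pos: [0.4281, -0.1172, 0.0123]
orientation: [180.0, -0.2, -167.9]
force: [-0.4, -1.0, 0.4]
opening: 0.087
gripper_force: 0.0
```

move_arm(moves=[3.5, 0, 0, 0, 0, 0, 0, 3.5, 0, 0, 0, 0, 0, 0, 3.5, 0, 0, 0, 0, 0, 0, 3.5, 0, 0, 0, 0, 0, 0, 3.5, 0, 0, 0, 0, 0, 0, 3.5, 0, 0, 0, 0, 0, 0, 3.5, 0, 0, 0, 0, 0, 0, 3.5, 0, 0, 0, 0, 0, 0])

```text
clock: 5.35
tool_pos: [0.4303, -0.117, 0.0153]
orientation: [-180.0, 0.1, -167.8]
force: [-0.9, -1.3, 7.2]
opening: 0.0457
gripper_force: 30.0
```

Run:
```python
from h import *
o=ctrl.get_obs(); print(o["tool_pos"],o["orientation"],o["joint_pos"],o["force"])
m=vision.camera_model("wrist"); m["cam_to_world"]=np.load("w1.npz")["T"]
h=onplane(m,[(301,158),(345,158),(344,216),(302,216)],.04); print(h,h.mean(0))
p=np.array(o["tool_pos"]); z=p[2]
a=np.radians(14.7); c=np.array([.5685,.145]); t=c-.078*np.array([np.cos(a),np.sin(a)])
plan([(3.5,(p[0],p[1],z+.09),tool(-168)),(3.5,(.395,-.10,z+.09),tool(-168)),(3.5,(.405,.06,z+.09),tool(-165.3)),(3.5,(*t,z+.06),tool(-165.3)),(3.5,(*t,z+.016),tool(-165.3))],vmax=.04)
```

```text
[ 0.43030565 -0.11703264  0.01534158] [-1.79980937e+02  8.49765776e-02 -1.67844930e+02] [ 1.02741976e+01  1.51922938e+01 -4.30164570e+01  3.09461155e-02
 -3.17056965e+01 -8.81454568e+01] [-0.90038985 -1.30688197  7.24951323]
[[ 0.40807227 -0.14786086  0.04      ]
 [ 0.39870164 -0.10416672  0.04      ]
 [ 0.46035734 -0.09066877  0.04      ]
 [ 0.46985442 -0.13498477  0.04      ]] [ 0.43424642 -0.11942028  0.04      ]
3.5,-0.0,-0.0,-3.0,-0.0,0.0,0.001, 3.5,-0.0,-0.0,-3.0,-0.0,0.0,0.001, 3.5,-0.0,-0.0,-3.0,-0.0,0.0,0.001, -,-
3.5,3.1,2.4,0.0,0.0,0.0,0.0, -,-
3.5,-0.86,3.09,0.0,0.0,0.0,-0.009, 3.5,-0.89,3.08,0.0,0.0,0.0,-0.009, 3.5,-0.92,3.07,0.0,0.0,0.0,-0.009, 3.5,-0.95,3.06,0.0,0.0,0.0,-0.009, 3.5,-0.98,3.05,0.0,0.0,0.0,-0.009, -,-
3.5,-3.39,1.36,1.0,0.0,0.0,0.0, 3.5,-3.39,1.36,1.0,0.0,0.0,0.0, 3.5,-3.39,1.36,1.0,0.0,0.0,0.0, -,-
3.5,0.0,-0.0,2.2,0.0,0.0,0.0, 3.5,0.0,-0.0,2.2,0.0,0.0,0.0, -,-
14 rows
```

move_arm(moves=[3.5, 0, 0, -1, 0, 0, 0, 3.5, 0, 0, -3, 0, 0, 0, 3.5, 0, 0, -3, 0, 0, 0, 3.5, 0, 0, -2, 0, 0, 0, 3.5, 3.1, 2.4, 0, 0, 0, 0])

```text
clock: 5.85
tool_pos: [0.3994, -0.0999, 0.108]
orientation: [-179.9, 0.4, -167.9]
force: [-0.8, 1.6, -2.1]
opening: 0.0459
gripper_force: 30.0
```

move_arm(moves=[3.5, -0.9, 3.1, 0, 0, 0, -0.009, 3.5, -0.9, 3.1, 0, 0, 0, -0.009, 3.5, -0.9, 3.1, 0, 0, 0, -0.009, 3.5, -0.9, 3.1, 0, 0, 0, -0.009, 3.5, -1, 3, 0, 0, 0, -0.009, 3.5, 0, 0, 0, 0, 0, 0])

```text
clock: 6.45
tool_pos: [0.4047, 0.0633, 0.1053]
orientation: [180.0, 0.1, -165.1]
force: [-0.2, -0.3, -2.3]
opening: 0.0459
gripper_force: 30.0
```

Run:
```python
from h import *
o=ctrl.get_obs(); print(o["tool_pos"],o["orientation"],o["force"],o["moment"],o["opening"])
a=np.radians(14.7); c=np.array([.5685,.145]); t=c-.075*np.array([np.cos(a),np.sin(a)])
plan([(3.5,(*t,.075),tool(-165.3)),(3.5,(*t,.0285),tool(-165.3))],vmax=.04)
p,d,m=snap("wrist","w2.png"); np.savez("w2.npz",p=p,d=d,T=m["cam_to_world"])
```

```text
[0.40466744 0.06326585 0.10534712] [ 1.79959970e+02  9.36547439e-02 -1.65097482e+02] [-0.16848192 -0.27201041 -2.25808574] [ 0.00574288 -0.08162489 -0.02823067] 0.04587637372273829
3.5,-3.48,1.24,1.02,0.0,0.001,0.001, 3.5,-3.48,1.24,1.02,0.0,0.001,0.001, 3.5,-3.47,1.25,1.01,0.0,0.001,0.001, -,-
3.5,0.0,-0.0,2.33,0.0,0.0,0.0, 3.5,0.0,-0.0,2.33,0.0,0.0,0.0, -,-
5 rows
```

View pics/w2.png

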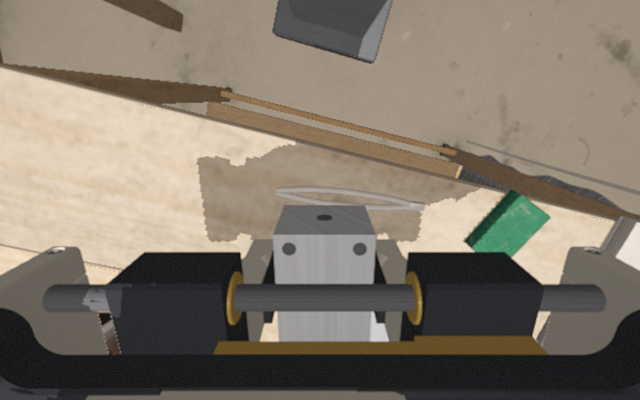

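The half is held level and square: its back face spans (275..375, 205..237) and its top lies below that. On to the clamp base.

move_arm(moves=[3.5, -3.5, 1.25, 1, 0, 0, 0, 3.5, -3.5, 1.25, 1, 0, 0, 0, 3.5, -3.5, 1.25, 1, 0, 0, 0, 3.5, 0, 0, 2, 0, 0, 0, 3.5, 0, 0, 2, 0, 0, 0, 3.5, 0, 0, 0.5, 0, 0, 0, 3.5, 0, 0, 0, 0, 0, 0])

```text
clock: 7.2
tool_pos: [0.4954, 0.1222, 0.0292]
orientation: [-180.0, -0.1, -165.3]
force: [0.2, -0.6, -2.0]
opening: 0.046
gripper_force: 30.0
```

Run:
```python
from h import *
o=ctrl.get_obs(); print(o["tool_pos"],o["orientation"],o["force"],o["moment"],o["opening"])
p,d,m=snap("top"); cv2.imwrite("pics/c2.png",cv2.resize(p[130:260,220:330,::-1],None,fx=4.5,fy=4.5,interpolation=cv2.INTER_CUBIC))
```

```text
[0.49535681 0.12221254 0.02922951] [-1.79952482e+02 -1.23027827e-01 -1.65327226e+02] [ 0.23906711 -0.63017056 -1.95265154] [ 0.034514   -0.16888372 -0.02595741] 0.045987841303678965
```

move_arm(moves=[3.5, 0, 0.35, 0, 0, 0, 0, 3.5, 0, 0, 0.2, 0, 0, 0, 3.5, 0, 0, 0, 0, 0, 0])

```text
clock: 7.55
tool_pos: [0.4953, 0.127, 0.0281]
orientation: [180.0, 0.1, -165.3]
force: [0.1, -0.0, -3.1]
opening: 0.0458
gripper_force: 30.0
```

Run:
```python
from h import *
o=ctrl.get_obs(); print(o["tool_pos"],o["orientation"],o["force"],o["opening"])
p,d,m=snap("side"); p2,_,_=snap("top")
a=cv2.resize(p[150:235,300:420,::-1],None,fx=4.5,fy=4.5,interpolation=cv2.INTER_CUBIC); 
cv2.imwrite("pics/c3.png",a)
```

```text
[0.49531765 0.12700221 0.0281075 ] [ 1.79973044e+02  6.08799934e-02 -1.65271326e+02] [ 0.11559988 -0.04432264 -3.08604388] 0.045813372155936435
```

View pics/c3.png

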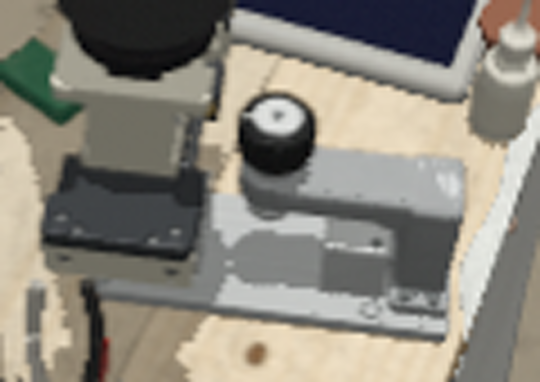

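The side view shows the half sitting under the gripper on the base's bare front, with the knob and arm clear ahead. I set it down and release, then back up and lean.

move_arm(moves=[3.5, -0.5, 0, 0, 0, 0, 0, 3.5, 0, 0, 0.15, 0, 0, 0, 3.5, 0, 0, 0, 0, 0, 0, 8.0, 0, 0, 0, 0, 0, 0, 8.0, 0, 0, 0, 0, 0, 0, 8.0, 0, 0, 0, 0, 0, 0, 8.0, 0, 0, 0, 0, 0, 0])

```text
clock: 8.35
tool_pos: [0.5, 0.1279, 0.0259]
orientation: [-180.0, -0.0, -165.3]
force: [-0.3, -0.2, -0.0]
opening: 0.0721
gripper_force: 0.0
```

Run:
```python
from h import *
o=ctrl.get_obs(); print(o["tool_pos"],o["orientation"],o["joint_pos"],o["force"],o["opening"])
a=np.radians(14.7); u=np.array([np.cos(a),np.sin(a)]); c=np.array([.5685,.145]); p=np.array(o["tool_pos"])
print("tcp in clamp",(p[:2]-c)@u,(p[:2]-c)@[-u[1],u[0]])
t=p[:2]-.021*u
plan([(8,(*t,.10),tool(-165.3)),(8,(*t,.10),tool(-165.3,38,14.7)),(8,(*t,.034),tool(-165.3,38,14.7))],vmax=.04)
```

```text
[0.50001848 0.12794977 0.02593998] [-1.79996911e+02 -8.30928796e-03 -1.65289816e+02] [ 3.61683782e+01  1.94285940e+01 -3.35537491e+01 -2.73949636e-04
 -3.70265202e+01 -1.11457975e+02] [-0.30299169 -0.20524729 -0.0402062 ] 0.07212693679879692
tcp in clamp -0.07056659800293368 0.0008855932298860794
8,1.05,-0.0,-3.7,-0.0,-0.0,0.0, 8,1.05,-0.0,-3.7,-0.0,-0.0,0.0, -,-
8,0.0,0.0,0.0,-0.0,-0.111,-0.0, 8,0.0,0.0,0.0,-0.0,-0.111,-0.0, 8,0.0,0.0,0.0,-0.0,-0.111,-0.0, 8,0.0,0.0,0.0,-0.0,-0.111,-0.0, 8,0.0,0.0,0.0,-0.0,-0.111,-0.0, 8,0.0,0.0,0.0,-0.0,-0.111,-0.0, -,-
8,2.03,-0.0,2.6,0.0,0.0,0.0, 8,2.03,-0.0,2.6,0.0,0.0,0.0, -,-
10 rows
```

move_arm(moves=[8, 0, 0, -3.7, 0, 0, 0, 8, 2.1, 0, -3.7, 0, 0, 0, 8, 0, 0, 0, 0, -0.111, 0, 8, 0, 0, 0, 0, -0.111, 0, 8, 0, 0, 0, 0, -0.111, 0, 8, 0, 0, 0, 0, -0.111, 0, 8, 0, 0, 0, 0, -0.111, 0, 8, 0, 0, 0, 0, -0.111, 0])

```text
clock: 9.15
tool_pos: [0.5259, 0.1031, 0.1725]
orientation: [177.0, 29.6, -165.4]
force: [0.1, -0.7, -0.4]
opening: 0.0803
gripper_force: 0.0
```

Run:
```python
from h import *
o=ctrl.get_obs(); print(o["tool_pos"],o["orientation"],o["joint_pos"],o["force"],o["opening"])
a=np.radians(14.7); u=np.array([np.cos(a),np.sin(a)]); c=np.array([.5685,.145]); p=np.array(o["tool_pos"])
print("tcp in clamp",(p[:2]-c)@u,(p[:2]-c)@[-u[1],u[0]])
p,d,m=snap("wrist","w3.png"); np.savez("w3.npz",p=p,d=d,T=m["cam_to_world"])
```

```text
[0.52590276 0.10309693 0.1725237 ] [ 176.95398324   29.62831216 -165.38437242] [  31.40792623   -4.40947766  -58.17512285   37.52234507   -8.66412718
 -141.81248255] [ 0.14734713 -0.66772378 -0.36569327] 0.08030182259129959
tcp in clamp -0.05183617258599746 -0.02972210521907223
```

View pics/w3.png

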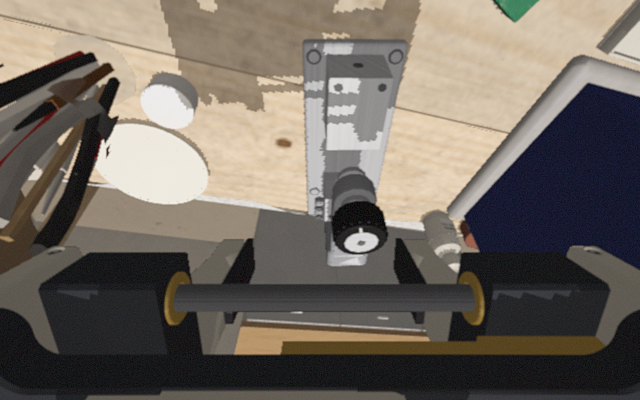

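The lean stopped at joint 3's limit, so the arm drifted. The picture shows the half standing square on the base, with its back edge at row 70 and the knob at (360,232). I fit a small arm model to the recorded joints and poses to find which leaning poses can be reached.

```bash
cat > kin.py <<'E'
from h import *
from scipy.optimize import least_squares
D=[([85.09,20.546,.682,0,-70.136,-16.507],(.24631,.62793,.23364),(179.906,-.00867,-21.4218)),
([10.1000717,-.0846670836,-29.708496,-.00789,-60.3757835,-87.9477],(.42949942,-.11826804,.20117629),(179.993,.0006,-167.8515)),
([10.2741976,15.1922938,-43.016457,.0309,-31.7056965,-88.1454568],(.43030565,-.11703264,.01534158),(-179.981,.085,-167.845)),
([36.1683782,19.428594,-33.5537491,-.00027,-37.02652,-111.457975],(.50001848,.12794977,.02593998),(-179.997,-.0083,-165.2898)),
([31.40792623,-4.40947766,-58.17512285,37.52234507,-8.66412718,-141.81248255],(.52590276,.10309693,.1725237),(176.95398,29.62831,-165.38437))]
rx=lambda t:Ro.from_euler("x",t,degrees=True); ry=lambda t:Ro.from_euler("y",t,degrees=True); rz=lambda t:Ro.from_euler("z",t,degrees=True)
def fk(q,k,s=(1,1)):
    a1,off,h,L1,a3,L2,o5,L3=k
    R=rz(q[0]); p=R.apply([a1,-off,h]); R=R*ry(q[1]); p=p+R.apply([0,0,L1])
    R=R*ry(-q[2]); p=p+R.apply([0,0,a3]); R=R*rx(s[0]*q[3]); p=p+R.apply([L2,-o5,0])
    R=R*ry(-q[4]); p=p+R.apply([L3,0,0]); R=R*rx(s[1]*q[5])
    # x along the tool -> tool z
    return p,R
def fit():
    best=None
    for s in((1,1),(1,-1),(-1,1),(-1,-1)):
        pos=lambda k:np.concatenate([fk(q,k,s)[0]-np.array(p) for q,p,_ in D])
        for st in((0,.19,.3,.3,0,.4,0,.2),(0,0,.3,.4,0.05,.3,.19,.25)):
            r=least_squares(pos,st)
            C=[fk(q,r.x,s)[1].inv()*Ro.from_euler("xyz",e,degrees=True) for q,_,e in D]
            e=max(np.degrees((C[0].inv()*c).magnitude()) for c in C)
            if best is None or r.cost+e*1e-3<best[0]: best=(r.cost+e*1e-3,r.x,s,C[0],abs(r.fun).max(),e)
    return best
B=fit(); k,s,C=B[1:4]
lo=np.array([-176,-82,-58,-173.8,-174.7,-.2+0]); lo[5]=-173; lo=np.array([-176,-82,-57.8,-173.5,-174.5,-173.4]); hi=np.array([176,121.5,71.5,95.3,-.5,173.4])
def ik(p,R,q0):
    f=lambda q:np.r_[(fk(q,k,s)[0]-p)*10,((fk(q,k,s)[1]*C).inv()*R).as_rotvec()]
    best=None
    for j4 in(q0[3],40,-40,80):
        g=np.clip(np.array(q0,float),lo+.1,hi-.1); g[3]=j4
        r=least_squares(f,g,bounds=(lo,hi),x_scale=30)
        if best is None or r.cost<best.cost-1e-9: best=r
    return best.x,np.sqrt(2*best.cost)
E
python3 - <<'E'
from kin import *
np.set_printoptions(precision=3,suppress=True)
print(k,s,"pos err",B[4],"ang err",B[5])
a=np.radians(14.7); u=np.array([np.cos(a),np.sin(a)]); c=np.array([.5685,.145])
for lean in(20,25,30,35,40):
  for x in(-.09,-.06,-.045,-.027):
    for z in(.034,.1):
      q,e=ik(np.r_[c+x*u,z],tool(-165.3,lean,14.7),[36,15,-40,0,-30,-111]); print(lean,x,z,q.round(1),"err",round(e,4))
E
```

```text
[ 0.001  0.     0.198  0.601 -0.     0.462  0.192  0.37 ] (-1, -1) pos err 0.0004272916962328732 ang err 0.09451679431670261
20 -0.09 0.034 [  36.8   10.5  -57.8   25.9   -6.7 -136.9] err 0.0954
20 -0.09 0.1 [  39.7    1.8  -57.8   30.8  -14.9 -143.7] err 0.0191
20 -0.06 0.034 [  33.1   12.4  -57.8   37.8   -4.8 -145.3] err 0.0795
20 -0.06 0.1 [  36.8    4.3  -56.8   36.6  -12.7 -146.8] err 0.0
20 -0.045 0.034 [  30.7   13.3  -57.8   45.    -3.9 -150.2] err 0.073
20 -0.045 0.1 [  36.6    5.8  -54.7   34.5  -13.2 -144.5] err 0.0
20 -0.027 0.034 [  30.2   14.5  -56.1   45.2   -4.1 -149.9] err 0.0655
20 -0.027 0.1 [  36.3    7.5  -52.    32.   -13.9 -141.7] err 0.0
25 -0.09 0.034 [  36.5   10.3  -57.    13.5   -1.8 -123.6] err 0.1583
25 -0.09 0.1 [  38.8    1.3  -57.8   27.4  -12.4 -139.4] err 0.0952
25 -0.06 0.034 [  35.1   12.5  -54.4   16.    -2.3 -124.8] err 0.1469
25 -0.06 0.1 [  35.4    3.9  -57.8   36.8   -9.6 -145.7] err 0.0731
25 -0.045 0.034 [  34.5   13.5  -53.2   17.4   -2.5 -125.7] err 0.1412
25 -0.045 0.1 [  33.3    5.1  -57.8   42.4   -8.1 -149.3] err 0.0634
25 -0.027 0.0
[... 981 characters left out ...]
5 0.1 [  34.7    5.   -50.6   -4.6   -0.5 -102. ] err 0.2009
35 -0.027 0.034 [ 14.   14.2 -34.1 -89.8  -0.5   0.4] err 0.119
35 -0.027 0.1 [  34.1    6.5  -49.5   -1.8   -0.5 -104.3] err 0.1945
40 -0.09 0.034 [ 13.8   9.6 -39.8 -90.2  -0.5   0.9] err 0.0098
40 -0.09 0.1 [ 14.3   0.9 -41.4 -89.   -0.5  -0.7] err 0.1371
40 -0.06 0.034 [ 13.8  11.8 -37.1 -90.3  -0.5   1. ] err 0.0201
40 -0.06 0.1 [ 14.3   3.6 -38.6 -89.   -0.5  -0.8] err 0.1393
40 -0.045 0.034 [ 13.8  12.8 -35.7 -90.4  -0.5   1. ] err 0.0257
40 -0.045 0.1 [ 14.3   4.8 -37.2 -88.9  -0.5  -0.9] err 0.1413
40 -0.027 0.034 [ 13.8  14.1 -34.1 -90.4  -0.5   1.1] err 0.033
40 -0.027 0.1 [ 14.4   6.4 -35.5 -88.7  -0.5  -1.1] err 0.1445
```

```bash
cat >> kin.py <<'E'
def iks(p,R,n=40,seed=0):
    g=np.random.default_rng(seed); out=[]
    f=lambda q:np.r_[(fk(q,k,s)[0]-p)*10,((fk(q,k,s)[1]*C).inv()*R).as_rotvec()]
    for _ in range(n):
        r=least_squares(f,g.uniform(np.maximum(lo,[-90,-60,-57,-173,-174,-173]),np.minimum(hi,[120,90,71,95,-1,173])),bounds=(lo,hi),x_scale=30,max_nfev=60)
        if r.cost<1e-8 and not any(np.abs(r.x-x).max()<1 for x in out): out.append(r.x)
    return out
E
python3 - <<'E'
from kin import *
np.set_printoptions(precision=3,suppress=True)
a=np.radians(14.7); u=np.array([np.cos(a),np.sin(a)]); c=np.array([.5685,.145])
for lean in(28,38):
  for x in(-.09,-.027):
    for z in(.034,.1):
     for yaw in(-165.3,14.7):
      R=Ro.from_rotvec(np.radians(-lean)*np.array([-u[1],u[0],0]))*Ro.from_euler("xyz",[180,0,yaw],degrees=True)
      print(lean,x,z,yaw,[q.round(1).tolist() for q in iks(np.r_[c+x*u,z],R)])
q=[36.2,19.4,-33.6,0,-37,-111.5]
print([q.round(1).tolist() for q in iks(np.r_[c-.09*u,.15],tool(-165.3))])
E
```

```text
28 -0.09 0.034 -165.3 []
28 -0.09 0.034 14.7 []
28 -0.09 0.1 -165.3 []
28 -0.09 0.1 14.7 []
28 -0.027 0.034 -165.3 []
28 -0.027 0.034 14.7 []
28 -0.027 0.1 -165.3 []
28 -0.027 0.1 14.7 []
38 -0.09 0.034 -165.3 []
38 -0.09 0.034 14.7 []
38 -0.09 0.1 -165.3 []
38 -0.09 0.1 14.7 []
38 -0.027 0.034 -165.3 []
38 -0.027 0.034 14.7 []
38 -0.027 0.1 -165.3 []
38 -0.027 0.1 14.7 []
[[37.0, 8.1, -28.2, 0.1, -53.7, -112.4]]
```

```bash
cat > t.py <<'E'
from kin import *
import sys
np.set_printoptions(precision=3,suppress=True)
a=np.radians(14.7); u=np.array([np.cos(a),np.sin(a)]); c=np.array([.5685,.145])
lo[2]=-58.2; hi[4]=-.2; hi[3]=95.4; lo[3]=-173.8
for lean in(25,32,40):
  for x in(-.09,-.03):
      z=.036; R=tool(-165.3,lean,14.7); p=np.r_[c+x*u,z]
      f=lambda q:np.r_[(fk(q,k,s)[0]-p)*10,((fk(q,k,s)[1]*C).inv()*R).as_rotvec()]
      res=[]
      for j4 in(-165,-140,-110,-80,60,90):
        for j1 in(-30,10,40):
          for j6 in(-120,-30,60,150):
           for j2,j3 in((0,-40),):
            r=least_squares(f,[j1,j2,j3,j4,-20,j6],bounds=(lo,hi),x_scale=30,max_nfev=100); res.append((r.cost,tuple(r.x.round(1))))
      res.sort(); print(lean,x,[(float(np.sqrt(2*a).round(4)),[float(v) for v in b]) for a,b in res[:1]],*[[float(v) for v in b] for a,b in res[1:6:2] if a<1e-8])
E
time python3 t.py
```

```text
25 -0.09 [(0.1571, [36.3, 10.0, -57.5, 15.9, -2.0, -125.9])]
25 -0.03 [(0.1341, [33.7, 14.3, -52.3, 20.5, -2.9, -128.1])]
32 -0.09 [(0.1505, [16.1, 9.7, -39.9, -84.7, -0.2, -6.5])]
32 -0.03 [(0.1586, [-4.1, 14.6, -43.0, -144.6, -5.5, 70.1])]
40 -0.09 [(0.0135, [14.3, 9.3, -39.9, -89.6, -0.2, -0.1])]
40 -0.03 [(0.035, [14.3, 13.6, -34.4, -89.6, -0.2, -0.1])]
real	0m27.973s
user	0m28.406s
sys	0m0.079s
```

The fitted model is accurate to 0.4 mm and 0.1°. It shows that a leaning grasp at the final place needs joint 5 past 0, so it can't be done there. Pushing the back face with the fingertips leaves the gripper further from the knob, so I check how much lean that push can have, allowing a little sideways tilt.

```bash
cat > t2.py <<'E'
from kin import *
a=np.radians(14.7); u=np.array([np.cos(a),np.sin(a),0]); v=np.array([-u[1],u[0],0]); c=np.array([.5685,.145,0]); w=np.array([0,0,1.])
def tl(L,sg): # lean L towards +x_c, sideways tilt sg: fingers towards +y_c ; tool y without x_c part, tool x back
    z=np.tan(np.radians(L))*u+np.tan(np.radians(sg))*v-w; z/=np.linalg.norm(z)
    y=np.cross(z,-u); y/=np.linalg.norm(y)
    if y@v<0: y=-y
    return Ro.from_matrix(np.c_[np.cross(y,z),y,z])
lo[2]=-58; hi[4]=-1.5
def go(p,R,q0):
    f=lambda q:np.r_[(fk(q,k,s)[0]-p)*10,((fk(q,k,s)[1]*C).inv()*R).as_rotvec()]
    r=least_squares(f,np.clip(q0,lo+.1,hi-.1),bounds=(lo,hi),x_scale=30); return r.x,np.sqrt(2*r.cost)
if __name__=="__main__":
    print(tl(0,0).as_euler("xyz",degrees=True))
    for x in(-.046,-.08):
        for L in(15,18,20,22,25,28):
            out=[]
            for sg in(-5,0,4,8,12):
                q,e=go(c+x*u+.036*w,tl(L,sg),[36,15,-45,15,-15,-125]); out.append((sg,round(float(e),3),q.round(1).tolist()) if e<.002 else sg)
            print(x,L,out)
E
python3 t2.py
```

```text
[-180.     0.  -165.3]
-0.046 15 [-5, (0, 0.0, [35.1, 13.7, -54.4, 34.2, -9.4, -143.7]), (4, 0.0, [36.3, 14.4, -45.6, 7.7, -14.7, -119.3]), (8, 0.0, [32.9, 14.9, -39.0, -7.8, -19.7, -102.3]), (12, 0.0, [28.4, 15.5, -33.9, -18.8, -24.5, -89.3])]
-0.046 18 [-5, 0, 4, (8, 0.0, [34.0, 14.1, -42.7, -5.3, -13.9, -105.7]), (12, 0.0, [29.1, 14.7, -36.1, -19.5, -20.1, -89.0])]
-0.046 20 [-5, 0, 4, (8, 0.0, [34.9, 13.7, -45.9, -1.6, -9.1, -110.0]), (12, 0.0, [29.5, 14.2, -37.5, -20.1, -17.2, -88.8])]
-0.046 22 [-5, 0, 4, 8, (12, 0.0, [30.0, 13.8, -38.8, -20.9, -14.2, -88.3])]
-0.046 25 [-5, 0, 4, 8, (12, 0.0, [30.7, 13.4, -40.6, -22.7, -9.9, -87.1])]
-0.046 28 [-5, 0, 4, 8, (12, 0.0, [31.0, 13.2, -41.7, -25.9, -6.1, -84.2])]
-0.08 15 [-5, 0, (4, 0.0, [37.9, 11.7, -51.3, 11.4, -12.0, -124.6]), (8, 0.0, [34.6, 12.2, -43.5, -7.1, -17.7, -104.6]), (12, 0.0, [29.6, 12.9, -37.9, -19.1, -23.0, -89.9])]
-0.08 18 [-5, 0, 4, (8, 0.0, [36.0, 11.4, -47.8, -3.2, -11.3, -109.5]), (12, 0.0, [30.4, 12.1, -40.1, -19.7, -18.5, -89.9])]
-0.08 20 [-5, 0, 4, (8, 0.0, [36.7, 11.0, -52.9, 5.0, -4.9, -118.3]), (12, 0.0, [31.0, 11.6, -41.5, -20.2, -15.5, -89.8])]
-0.08 22 [-5, 0, 4, 8, (12, 0.0, [31.6, 11.3, -43.0, -20.9, -12.5, -89.7])]
-0.08 25 [-5, 0, 4, 8, (12, 0.0, [32.4, 10.9, -44.9, -22.4, -7.9, -88.9])]
-0.08 28 [-5, 0, 4, 8, (12, 0.0, [33.0, 10.7, -46.1, -25.4, -3.9, -86.3])]
```

```bash
cat > meas.py <<'E'
from t2 import *
def edges(P,zlo,zhi,x0,x1,ymax=.05):
    Q=P.reshape(-1,3)-c; xx,yy,zz=Q@u,Q@v,Q[:,2]
    ok=(zz>zlo)&(zz<zhi)&(xx>x0)&(xx<x1)&(abs(yy)<ymax); xx,yy=xx[ok],yy[ok]
    L=[];b=np.arange(x0,x1,.003)
    for i in b:
        w_=(xx>=i)&(xx<i+.003)
        if w_.sum()>8: L.append((i+.0015,yy[w_].min(),yy[w_].max()))
    L=np.array(L)
    if len(L)<3: return None
    md=np.median(L[:,2]-L[:,1]); G=L[abs(L[:,2]-L[:,1]-md)<.003]
    s_=np.polyfit(G[:,0],(G[:,1]+G[:,2])/2,1); x_=G[:,0].mean()
    return dict(n=len(G),width=round(float(md)*1000,1),mid_y_mm=round(float(np.polyval(s_,x_))*1000,2),at_x=round(float(x_)*1000,1),yaw_deg=round(float(np.degrees(s_[0])),2),x_mm=(round(float(np.percentile(xx,1))*1000,1),round(float(np.percentile(xx,99))*1000,1)),z=round(float(np.median(zz_ := zz[ok])*1000),1))
def report(P):
    print("half top",edges(P,.046,.058,-.11,.0,.04)); print("base",edges(P,.006,.018,-.1,-.02,.05)); print("knob",edges(P,.12,.135,-.03,.02,.03))
E
python3 - <<'E'
from meas import *
m=vision.camera_model("wrist"); z=np.load("w3.npz"); m["cam_to_world"]=z["T"]; report(cloud(z["d"],m))
p,d,m=snap("side"); print("side"); report(cloud(d,m))
o=ctrl.get_obs(); print(fk(o["joint_pos"],k,s)[0]-o["tool_pos"])
E
```

```text
half top {'n': 22, 'width': 45.7, 'mid_y_mm': -0.46, 'at_x': -65.0, 'yaw_deg': -0.19, 'x_mm': (-96.9, -15.2), 'z': 50.7}
base {'n': 27, 'width': 83.1, 'mid_y_mm': -0.17, 'at_x': -59.5, 'yaw_deg': 0.1, 'x_mm': (-99.7, -21.4), 'z': 10.8}
knob {'n': 3, 'width': 35.6, 'mid_y_mm': -0.36, 'at_x': -8.5, 'yaw_deg': -1.74, 'x_mm': (-25.0, 12.7), 'z': 126.6}
side
half top {'n': 5, 'width': 38.9, 'mid_y_mm': -3.77, 'at_x': -72.5, 'yaw_deg': 0.25, 'x_mm': (-96.9, -9.1), 'z': 51.7}
base {'n': 19, 'width': 20.1, 'mid_y_mm': -32.89, 'at_x': -66.3, 'yaw_deg': 0.42, 'x_mm': (-98.5, -20.4), 'z': 11.7}
knob {'n': 4, 'width': 34.3, 'mid_y_mm': -1.89, 'at_x': 0.7, 'yaw_deg': -3.91, 'x_mm': (-24.8, 15.1), 'z': 127.6}
[-2.47350507e-06  4.16883402e-05 -4.98867373e-05]
```

```bash
cat > t3.py <<'E'
from t2 import *
def track(wps,q0):  # continuity of joints along straight paths
    from scipy.spatial.transform import Slerp
    q=np.array(q0,float); p,R=fk(q,k,s)[0],fk(q,k,s)[1]*C; worst=0; emax=0
    for P,Q in wps:
        S=Slerp([0,1],Ro.concatenate([R,Q]))
        n=int(max(np.linalg.norm(P-p)/.03,np.degrees((R.inv()*Q).magnitude())/7,1))+1
        for i in range(1,n+1):
            qn,e=go(p+(P-p)*i/n,S(i/n),q); worst=max(worst,abs(qn-q).max()); emax=max(emax,e); q=qn
        p,R=P,Q; print(q.round(1),"maxstep",round(float(worst),1),"err",round(float(emax),4))
at=lambda x,z,y=0:c+x*u+y*v+z*w
if __name__=="__main__":
    q=ctrl.get_obs()["joint_pos"]
    for L,sg in((25,12),(28,14),(30,16)):
        print(L,sg); track([(at(-.115,.12),tl(L,sg)),(at(-.115,.036),tl(L,sg)),(at(-.045,.036),tl(L,sg))],q)
    plan([(1.5,at(-.115,.12),tl(28,14)),(1.5,at(-.115,.036),tl(28,14)),(1.5,at(-.07,.036),tl(28,14))],vmax=.03)
E
python3 t3.py
```

```text
25 12
[  37.6   -3.8  -51.8   -2.4  -15.  -113.4] maxstep 13.8 err 0.0
[ 35.1   8.1 -50.1 -20.3  -5.1 -93.2] maxstep 13.8 err 0.0
[ 30.6  13.5 -40.5 -22.7  -9.9 -87.1] maxstep 13.8 err 0.0
28 14
[  36.8   -4.3  -52.1   -7.1  -11.9 -109. ] maxstep 18.0 err 0.0002
[ 28.5   8.1 -44.6 -37.3  -9.3 -71.8] maxstep 18.0 err 0.0002
[ 26.4  13.4 -37.3 -35.1 -11.6 -72.4] maxstep 18.0 err 0.0002
30 16
[ 33.8  -4.1 -49.  -17.2 -13.1 -97.6] maxstep 24.1 err 0.0019
[ 21.4   8.5 -41.1 -49.  -13.9 -55.7] maxstep 24.1 err 0.0019
[ 21.6  13.6 -34.7 -45.1 -14.7 -59.8] maxstep 24.1 err 0.0019
1.5,2.69,0.99,0.56,-0.054,0.013,0.038, 1.5,2.72,0.86,0.64,-0.054,0.013,0.038, 1.5,2.74,0.72,0.72,-0.054,0.013,0.038, -,-
1.5,1.25,-0.68,2.41,0.0,0.0,0.0, 1.5,1.25,-0.68,2.41,0.0,0.0,0.0, 1.5,1.25,-0.68,2.41,0.0,0.0,0.0, -,-
1.5,-2.0,-0.0,1.03,0.0,0.0,0.0, 1.5,-2.0,-0.0,1.03,0.0,0.0,0.0, -,-
8 rows
```

Run:
```python
from t3 import *
plan([(1.5,at(-.115,.12),tl(28,14))],vmax=.013)
```

```text
1.5,1.15,0.43,0.24,-0.023,0.006,0.016, 1.5,1.16,0.4,0.25,-0.023,0.006,0.016, 1.5,1.16,0.38,0.27,-0.023,0.006,0.016, 1.5,1.17,0.35,0.28,-0.023,0.006,0.016, 1.5,1.17,0.33,0.3,-0.023,0.006,0.016, 1.5,1.17,0.3,0.31,-0.023,0.006,0.016, 1.5,1.18,0.27,0.33,-0.023,0.006,0.016, -,-
7 rows
```

move_arm(moves=[1.5, 1.15, 0.4, 0.25, -0.023, 0.006, 0.016, 1.5, 1.15, 0.4, 0.25, -0.023, 0.006, 0.016, 1.5, 1.15, 0.4, 0.25, -0.023, 0.006, 0.016, 1.5, 1.15, 0.35, 0.3, -0.023, 0.006, 0.016, 1.5, 1.2, 0.35, 0.3, -0.023, 0.006, 0.016, 1.5, 1.2, 0.3, 0.3, -0.023, 0.006, 0.016, 1.5, 1.2, 0.3, 0.3, -0.023, 0.006, 0.016])

```text
clock: 9.95
tool_pos: [0.4543, 0.1173, 0.1169]
orientation: [164.6, 25.8, -172.1]
force: [0.7, -0.7, 0.0]
opening: 0.0294
gripper_force: 0.0
```

```bash
cat > st.py <<'E'
from t3 import *
def state():
    o=ctrl.get_obs(); d=np.array(o["tool_pos"])-c
    print("clamp xyz mm",np.round([d@u*1e3,d@v*1e3,d[2]*1e3],1),"ori",np.round(o["orientation"],1),"q",np.round(o["joint_pos"],1),"F",np.round(o["force"],1),"M",np.round(o["moment"],3),"open",round(o["opening"]*1e3,1),o["clock"])
E
python3 - <<'E'
from st import *
state(); print(tl(28,14).as_euler("xyz",degrees=True))
plan([(1.5,at(-.118,.11),tl(28,14)),(1.5,at(-.118,.036),tl(28,14))],vmax=.02)
E
```

```text
clamp xyz mm [-117.5    2.2  116.9] ori [ 164.6   25.8 -172.1] q [  37.1   -4.   -52.1   -7.2  -12.3 -109. ] F [ 0.7 -0.7  0. ] M [-1.156  1.035 -0.055] open 29.4 9.95
[ 164.32831059   26.41526394 -172.41436671]
1.5,0.33,-0.38,0.53,-0.003,-0.011,0.001, -,-
1.5,0.82,-0.45,1.6,0.0,0.0,0.0, 1.5,0.82,-0.45,1.6,0.0,0.0,0.0, 1.5,0.82,-0.45,1.6,0.0,0.0,0.0, 1.5,0.82,-0.45,1.6,0.0,0.0,0.0, -,-
5 rows
```

move_arm(moves=[1.5, 0.35, -0.4, 0.55, -0.003, -0.011, 0, 1.5, 0.8, -0.45, 1.6, 0, 0, 0, 1.5, 0.8, -0.45, 1.6, 0, 0, 0, 1.5, 0.8, -0.45, 1.6, 0, 0, 0, 1.5, 0.8, -0.45, 1.6, 0, 0, 0, 1.5, 0, 0, 0, 0, 0, 0])

```text
clock: 10.55
tool_pos: [0.4563, 0.1143, 0.0347]
orientation: [164.4, 26.3, -172.5]
force: [0.8, -1.6, 0.6]
opening: 0.0152
gripper_force: 0.0
```

Run:
```python
from st import *
from meas import report
state()
plan([(1.5,at(-.104,.036),tl(28,14)),(1.5,at(-.055,.036),tl(28,14)),(1.5,at(-.045,.036),tl(28,14))],vmax=.008)
p,d,m=snap("wrist","w4.png")
```

```text
clamp xyz mm [-116.3   -1.3   34.7] ori [ 164.4   26.3 -172.5] q [ 27.9   8.2 -44.4 -38.   -9.7 -70.7] F [ 0.8 -1.6  0.6] M [-1.172  1.033 -0.108] open 15.2 10.55
1.5,-0.57,0.08,0.24,-0.001,-0.001,-0.001, 1.5,-0.57,0.08,0.24,-0.001,-0.001,-0.001, -,-
1.5,-0.62,-0.0,0.32,0.0,0.0,0.0, 1.5,-0.62,-0.0,0.32,0.0,0.0,0.0, 1.5,-0.62,-0.0,0.32,0.0,0.0,0.0, 1.5,-0.62,-0.0,0.32,0.0,0.0,0.0, 1.5,-0.62,-0.0,0.32,0.0,0.0,0.0, 1.5,-0.62,-0.0,0.32,0.0,0.0,0.0, 1.5,-0.62,-0.0,0.32,0.0,0.0,0.0, -,-
1.5,-0.44,0.0,0.23,0.0,0.0,0.0, 1.5,-0.44,0.0,0.23,0.0,0.0,0.0, -,-
11 rows
```

View pics/w4.png

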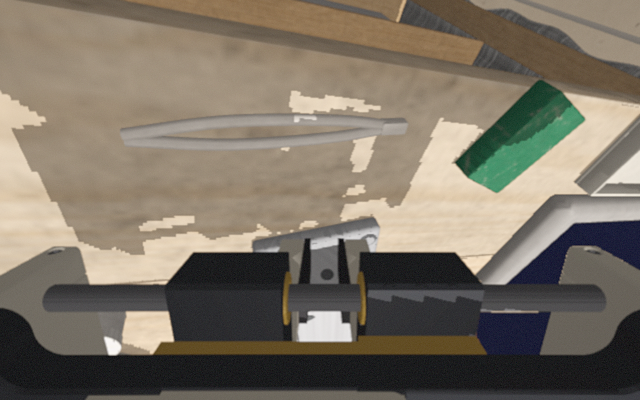

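The fingertips, 15 mm apart, straddle the middle of the half's back face (columns 295–350), and the base's front edge is at row 240. The tweezers and wax are untouched. I push slowly along the clamp's +x.

move_arm(moves=[1.5, -0.55, 0.1, 0.25, 0, 0, 0, 1.5, -0.6, 0, 0.3, 0, 0, 0, 1.5, -0.6, 0, 0.3, 0, 0, 0, 1.5, -0.6, 0, 0.3, 0, 0, 0, 1.5, -0.6, 0, 0.3, 0, 0, 0, 1.5, -0.6, 0, 0.3, 0, 0, 0, 1.5, -0.6, 0, 0.3, 0, 0, 0, 1.5, 0, 0, 0, 0, 0, 0])

```text
clock: 11.4
tool_pos: [0.5027, 0.1271, 0.0385]
orientation: [164.4, 26.6, -172.4]
force: [-0.4, 0.3, -0.1]
opening: 0.015
gripper_force: 0.0
```

Run:
```python
from st import *
from meas import report
state(); plan([(1.5,at(-.046,.036),tl(28,14))],vmax=.005)
p,d,m=snap("side"); report(cloud(d,m))
```

```text
clamp xyz mm [-68.2  -0.6  38.5] ori [ 164.4   26.6 -172.4] q [ 26.9  11.4 -39.7 -36.  -11.  -71.8] F [-0.4  0.3 -0.1] M [-1.074  1.158 -0.018] open 15.0 11.4
1.5,-0.37,-0.0,0.25,-0.0,0.001,0.0, 1.5,-0.37,-0.0,0.25,-0.0,0.001,0.0, 1.5,-0.37,-0.0,0.25,-0.0,0.001,0.0, 1.5,-0.37,-0.0,0.25,-0.0,0.001,0.0, 1.5,-0.37,-0.0,0.25,-0.0,0.001,0.0, -,-
5 rows
half top {'n': 9, 'width': 43.3, 'mid_y_mm': -1.63, 'at_x': -43.8, 'yaw_deg': 5.86, 'x_mm': (-75.3, -1.4), 'z': 51.6}
base {'n': 11, 'width': 21.9, 'mid_y_mm': -31.9, 'at_x': -44.8, 'yaw_deg': -7.29, 'x_mm': (-92.6, -21.6), 'z': 11.5}
knob {'n': 6, 'width': 35.2, 'mid_y_mm': -1.77, 'at_x': -3.0, 'yaw_deg': -3.2, 'x_mm': (-24.7, 15.4), 'z': 127.6}
```

move_arm(moves=[1.5, -0.4, 0, 0.25, 0, 0, 0, 1.5, -0.4, 0, 0.25, 0, 0, 0, 1.5, -0.4, 0, 0.25, 0, 0, 0, 1.5, -0.35, 0, 0.22, 0, 0, 0, 1.5, 0, 0, 0, 0, 0, 0])

```text
clock: 11.95
tool_pos: [0.5197, 0.132, 0.0369]
orientation: [164.4, 26.6, -172.4]
force: [-0.5, 0.1, 0.6]
opening: 0.015
gripper_force: 0.2
```

```bash
cat > side.py <<'E'
from st import *
def sidecrop(name):
    p,d,m=snap("side"); cv2.imwrite("pics/"+name,cv2.resize(p[150:240,300:420,::-1],None,fx=6,fy=6,interpolation=cv2.INTER_CUBIC))
E
python3 - <<'E'
from side import *
state(); sidecrop("s5.png")
E
```

```text
clamp xyz mm [-50.5  -0.2  36.9] ori [ 164.4   26.6 -172.4] q [ 26.4  12.9 -37.8 -35.7 -11.5 -71.7] F [-0.5  0.1  0.6] M [-1.031  1.306  0.065] open 15.0 11.95
```

Not yet in contact with the fixed half. I continue in 1–1.5 mm steps.

move_arm(moves=[1.5, -0.13, 0, 0.07, 0, 0, 0, 1.5, -0.13, 0, 0.07, 0, 0, 0, 1.5, -0.1, 0, 0.05, 0, 0, 0, 1.5, 0, 0, 0, 0, 0, 0])

```text
clock: 12.4
tool_pos: [0.5229, 0.1328, 0.0368]
orientation: [164.4, 26.6, -172.4]
force: [-1.3, -0.3, 1.1]
opening: 0.0147
gripper_force: 0.9
```

move_arm(moves=[1.5, -0.1, 0, 0.05, 0, 0, 0, 1.5, 0, 0, 0, 0, 0, 0])

```text
clock: 12.6
tool_pos: [0.524, 0.1332, 0.0369]
orientation: [164.4, 26.6, -172.4]
force: [-1.9, 0.1, 0.7]
opening: 0.0148
gripper_force: 0.9
```

Run:
```python
from side import *
state(); sidecrop("s6.png")
```

```text
clamp xyz mm [-46.   -0.2  36.9] ori [ 164.4   26.6 -172.4] q [ 26.3  13.2 -37.4 -35.5 -11.6 -71.8] F [-1.9  0.1  0.7] M [-1.093  1.569  0.13 ] open 14.8 12.6
```

View pics/s6.png

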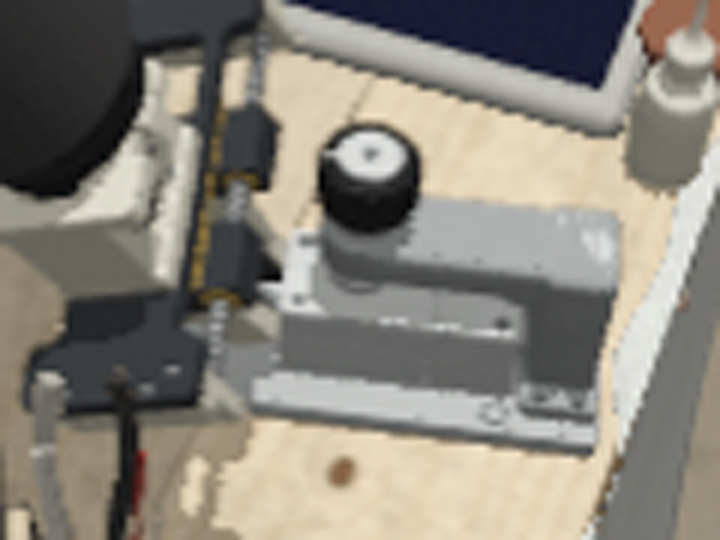

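The halves look nearly closed, with the parting line at about (430,300) and their sides running on in one line. The force is still only sliding friction, so I push on gently until it rises.

move_arm(moves=[1.5, -0.1, 0, 0.05, 0, 0, 0, 1.5, 0, 0, 0, 0, 0, 0])

```text
clock: 12.85
tool_pos: [0.5249, 0.1334, 0.0368]
orientation: [164.4, 26.6, -172.4]
force: [-2.9, -0.6, 1.9]
opening: 0.0148
gripper_force: 1.4
```

move_arm(moves=[1.5, -0.1, 0, 0.05, 0, 0, 0, 1.5, 0, 0, 0, 0, 0, 0])

```text
clock: 13.05
tool_pos: [0.5251, 0.1335, 0.0365]
orientation: [164.4, 26.5, -172.4]
force: [-7.2, -1.1, 4.3]
opening: 0.0149
gripper_force: 3.3
```

Run:
```python
from side import *
state()
```

```text
clamp xyz mm [-44.9  -0.1  36.5] ori [ 164.4   26.5 -172.4] q [ 26.3  13.4 -37.2 -35.4 -11.8 -71.9] F [-7.2 -1.1  4.3] M [-1.017  2.533  0.513] open 14.9 13.05
```

Contact is made: the force rises to 7 N at TCP −45 mm, which is what home predicts. One more small press to seat it, then back off.

move_arm(moves=[1.5, -0.1, 0, 0.05, 0, 0, 0, 1.5, 0, 0, 0, 0, 0, 0, 1.5, 0, 0, 0, 0, 0, 0])

```text
clock: 13.35
tool_pos: [0.5253, 0.1335, 0.0362]
orientation: [164.4, 26.4, -172.4]
force: [-10.0, -2.6, 6.8]
opening: 0.0149
gripper_force: 5.0
```

move_arm(moves=[1.5, 0.5, 0, -0.25, 0, 0, 0, 1.5, 1.2, 0, -0.6, 0, 0, 0, 1.5, 1.8, 0, -1.0, 0, 0, 0, 1.5, 1.8, 0, -1.0, 0, 0, 0, 1.5, 0, 0, 0, 0, 0, 0])

```text
clock: 13.85
tool_pos: [0.4662, 0.1175, 0.0375]
orientation: [164.4, 26.5, -172.4]
force: [-0.3, 0.3, 0.4]
opening: 0.0151
gripper_force: 0.0
```

Run:
```python
from side import *
from meas import *
state()
# next: look pose and knob pose; reachability
q=ctrl.get_obs()["joint_pos"]
K0=at(-.004,.20)
def yawtool(y): return Ro.from_euler("xyz",[180,0,y],degrees=True)
print("track to look pose"); track([(at(-.11,.15),tl(20,12)),(at(-.05,.24),yawtool(-165.3)),(K0,yawtool(-165.3))],q)
for y in(105,60,14.7,-75,-165,-220): print(y,go(at(-.004,.105),yawtool(y),[33,20,-20,0,-50,(y-33+90)])[0].round(1))
plan([(8.7,at(-.11,.15),tl(20,12)),(8.7,at(-.05,.24),yawtool(-165.3))],vmax=.03,amax=6)
sidecrop("s7.png"); p,d,m=snap("top"); np.savez("top7.npz",p=p,d=d)
```

```text
clamp xyz mm [-105.9   -0.7   37.5] ori [ 164.4   26.5 -172.4] q [ 27.9   8.6 -43.5 -37.2  -9.8 -71.4] F [-0.3  0.3  0.4] M [-1.032  1.126  0.052] open 15.1 13.85
track to look pose
[  34.3   -3.9  -42.    -8.2  -29.7 -105.4] maxstep 20.3 err 0.0
[ 3.530e+01  7.300e+00 -1.630e+01  1.000e-01 -6.650e+01 -1.106e+02] maxstep 20.3 err 0.0
[ 3.360e+01  1.340e+01 -1.410e+01  1.000e-01 -6.250e+01 -1.089e+02] maxstep 20.3 err 0.0
105 [ 33.5  18.6 -20.6  -0.  -50.8 161.5]
60 [ 3.350e+01  1.860e+01 -2.060e+01 -1.000e-01 -5.080e+01  1.166e+02]
14.7 [ 33.5  18.6 -20.7  -0.1 -50.7  71.3]
-75 [ 33.5  18.5 -20.8   0.  -50.5 -18.5]
-165 [ 3.360e+01  1.860e+01 -2.080e+01  1.000e-01 -5.060e+01 -1.087e+02]
-220 [  33.5   18.6  -20.7    0.   -50.8 -163.6]
8.7,-1.16,0.69,-2.47,0.008,0.034,-0.003, 8.7,-1.08,0.67,-2.51,0.008,0.034,-0.003, 8.7,-1.0,0.65,-2.55,0.008,0.034,-0.003, 8.7,-0.91,0.62,-2.59,0.008,0.034,-0.003, -,-
8.7,-2.15,0.47,-1.57,0.052,0.085,-0.009, 8.7,-2.01,0.36,-1.77,0.052,0.085,-0.009, 8.7,-1.86,0.25,-1.95,0.052,0.085,-0.009, 8.7,-1.69,0.13,-2.11,0.052,0.085,-0.009, -,-
8 rows
```

move_arm(moves=[1.5, -0.6, 0.35, -1.25, 0.004, 0.017, 0, 1.5, -0.6, 0.35, -1.25, 0.004, 0.017, 0, 1.5, -0.55, 0.35, -1.25, 0.004, 0.017, 0, 1.5, -0.55, 0.35, -1.25, 0.004, 0.017, 0, 8.7, -0.5, 0.3, -1.3, 0.004, 0.017, 0, 8.7, -0.5, 0.3, -1.3, 0.004, 0.017, 0, 8.7, -0.45, 0.3, -1.3, 0.004, 0.017, 0, 8.7, -0.45, 0.3, -1.3, 0.004, 0.017, 0])

```text
clock: 14.75
tool_pos: [0.4666, 0.1181, 0.1522]
orientation: [167.0, 19.1, -170.3]
force: [-0.6, 0.1, -0.7]
opening: 0.0416
gripper_force: 0.0
```

move_arm(moves=[8.7, -2.15, 0.45, -1.6, 0.052, 0.085, -0.009, 8.7, -2, 0.35, -1.8, 0.052, 0.085, -0.009, 8.7, -1.85, 0.25, -1.95, 0.052, 0.085, -0.009, 8.7, -1.7, 0.15, -2.1, 0.052, 0.085, -0.009, 8.7, 0, 0, 0, 0, 0, 0])

```text
clock: 15.25
tool_pos: [0.529, 0.1342, 0.2436]
orientation: [179.9, 0.0, -165.9]
force: [-1.0, -1.0, -1.4]
opening: 0.0813
gripper_force: 0.0
```

Run:
```python
from side import *
from meas import *
state()
p,d,m=snap("wrist","w8.png"); P=cloud(d,m); report(P)
Q=P-c; xx,yy,zz=Q@u,Q@v,Q[...,2]
print("half top now",edges(P,.046,.058,-.04,-.024,.04), edges(P,.046,.058,-.045,.06,.04))
for x0 in(-.036,-.03,0,.01,.02,.028,.032,.036,.04,.046,.052):
    ok=(zz>.02)&(zz<.058)&(xx>x0)&(xx<x0+.004)&(abs(yy)<.04); t=yy[ok]
    if ok.sum()>4: print(x0,ok.sum(),np.round([t.min()*1e3,t.max()*1e3],1))
yawtool=lambda y: Ro.from_euler("xyz",[180,0,y],degrees=True)
plan([(8.7,at(-.0045,.20),yawtool(-165.3)),(8.7,at(-.0045,.20),yawtool(-345.3))],vmax=.03,amax=8)
```

```text
clamp xyz mm [-41.   -0.4 243.6] ori [ 179.9    0.  -165.9] q [ 3.480e+01  8.000e+00 -1.490e+01 -1.000e-01 -6.700e+01 -1.106e+02] F [-1.  -1.  -1.4] M [ 0.066 -0.133  0.044] open 81.3 15.25
half top {'n': 12, 'width': 45.2, 'mid_y_mm': 0.57, 'at_x': -17.0, 'yaw_deg': 0.99, 'x_mm': (-34.1, -1.7), 'z': 50.7}
base {'n': 27, 'width': 82.6, 'mid_y_mm': -0.16, 'at_x': -59.5, 'yaw_deg': 0.24, 'x_mm': (-99.5, -22.1), 'z': 10.8}
knob {'n': 6, 'width': 36.6, 'mid_y_mm': 0.15, 'at_x': -4.5, 'yaw_deg': 1.23, 'x_mm': (-24.1, 14.3), 'z': 126.8}
half top now {'n': 5, 'width': 45.1, 'mid_y_mm': 0.59, 'at_x': -29.5, 'yaw_deg': -2.58, 'x_mm': (-34.2, -24.3), 'z': 50.7} {'n': 14, 'width': 45.2, 'mid_y_mm': 0.52, 'at_x': -15.0, 'yaw_deg': 0.55, 'x_mm': (-34.1, 55.3), 'z': 50.7}
-0.036 318 [-22.5  23.3]
-0.03 146 [-22.1  23.1]
0 17 [-21.7  23.3]
0.046 9 [-21.8  24.5]
0.052 12 [-21.9  24.6]
8.7,-1.94,0.04,2.08,0.002,-0.0,-0.005, 8.7,-1.94,0.03,2.08,0.002,-0.0,-0.005, -,-
8.7,0.0,0.0,0.0,0.0,-0.0,0.137, 8.7,0.0,0.0,0.0,0.0,-0.0,0.137, 8.7,0.0,0.0,0.0,0.0,-0.0,0.137, 8.7,0.0,0.0,0.0,0.0,-0.0,0.137, 8.7,0.0,0.0,0.0,0.0,-0.0,0.137, 8.7,0.0,0.0,0.0,0.0,-0.0,0.137, 8.7,0.0,0.0,0.0,0.0,-0.0,0.137, 8.7,0.0,0.0,0.0,0.0,-0.0,0.137, 8.7,0.0,0.0,0.0,0.0,-0.0,0.137, 8.7,0.0,0.0,0.0,0.0,-0.0,0.137, 8.7,0.0,0.0,0.0,0.0,-0.0,0.137, 8.7,0.0,0.0,0.0,0.0,-0.0,0.137, 8.7,0.0,0.0,0.0,0.0,-0.0,0.137, 8.7,0.0,0.0,0.0,0.0,-0.0,0.137, 8.7,0.0,0.0,0.0,0.0,-0.0,0.137, 8.7,0.0,0.0,0.0,0.0,-0.0,0.137, 8.7,0.0,0.0,0.0,0.0,-0.0,0.137, 8.7,0.0,0.0,0.0,0.0,-0.0,0.137, 8.7,0.0,0.0,0.0,0.0,-0.0,0.137, 8.7,0.0,0.0,0.0,0.0,-0.0,0.137, 8.7,0.0,0.0,0.0,0.0,-0.0,0.137, 8.7,0.0,0.0,0.0,0.0,-0.0,0.137, 8.7,0.0,0.0,0.0,0.0,-0.0,0.137, -,-
25 rows
```

View pics/w8.png

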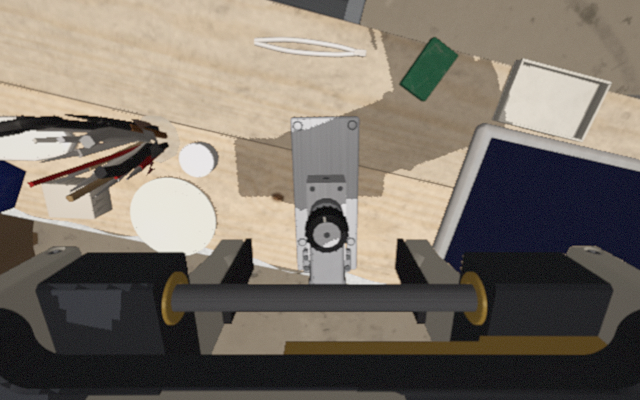

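The half's back edge is at −34.1 mm (home is −34), and its middle is about 0.5 mm off the base's line. The knob is at (326,228), and wax, tin and tweezers lie where they were. I compare the side faces from the side camera while I go over the knob and wind joint 6 back for a long clockwise turn.

move_arm(moves=[8.7, -1.85, 0.05, 2.1, 0, 0, -0.005, 8.7, -1.85, 0.05, 2.1, 0, 0, -0.005, 8.7, 0, 0, 0, 0, 0, -0.147, 8.7, 0, 0, 0, 0, 0, -0.147, 8.7, 0, 0, 0, 0, 0, -0.147, 8.7, 0, 0, 0, 0, 0, -0.147, 8.7, 0, 0, 0, 0, 0, -0.147, 8.7, 0, 0, 0, 0, 0, -0.147])

```text
clock: 16.1
tool_pos: [0.5593, 0.1417, 0.1989]
orientation: [179.8, 0.2, -114.5]
force: [-0.3, -0.2, -1.1]
opening: 0.0867
gripper_force: 0.0
```

move_arm(moves=[8.7, 0, 0, 0, 0, 0, -0.147, 8.7, 0, 0, 0, 0, 0, -0.147, 8.7, 0, 0, 0, 0, 0, -0.147, 8.7, 0, 0, 0, 0, 0, -0.147, 8.7, 0, 0, 0, 0, 0, -0.147, 8.7, 0, 0, 0, 0, 0, -0.147, 8.7, 0, 0, 0, 0, 0, -0.147, 8.7, 0, 0, 0, 0, 0, -0.147])

```text
clock: 16.9
tool_pos: [0.5593, 0.1417, 0.1989]
orientation: [-179.9, 0.2, -47.2]
force: [-0.4, -0.3, 0.3]
opening: 0.087
gripper_force: 0.0
```

move_arm(moves=[8.7, 0, 0, 0, 0, 0, -0.147, 8.7, 0, 0, 0, 0, 0, -0.147, 8.7, 0, 0, 0, 0, 0, -0.147, 8.7, 0, 0, 0, 0, 0, -0.147, 8.7, 0, 0, 0, 0, 0, -0.147, 8.7, 0, 0, 0, 0, 0, -0.147, 8.7, 0, 0, 0, 0, 0, -0.147, 8.7, 0, 0, 0, 0, 0, -0.147])

```text
clock: 17.7
tool_pos: [0.5593, 0.1417, 0.1989]
orientation: [-179.7, 0.0, 20.2]
force: [0.2, -1.4, -0.5]
opening: 0.0868
gripper_force: 0.0
```

move_arm(moves=[8.7, 0, 0, 0, 0, 0, -0.147, 8.7, 0, 0, 0, 0, 0, -0.147, 8.7, 0, 0, 0, 0, 0, -0.147, 8.7, 0, 0, 0, 0, 0, -0.147, 8.7, 0, 0, 0, 0, 0, -0.147, 8.7, 0, 0, 0, 0, 0, -0.147, 8.7, 0, 0, 0, 0, 0, -0.147, 8.7, 0, 0, 0, 0, 0, -0.147])

```text
clock: 18.5
tool_pos: [0.5593, 0.1417, 0.1989]
orientation: [-179.9, -0.2, 87.6]
force: [0.3, 0.2, -0.2]
opening: 0.087
gripper_force: 0.0
```

Run:
```python
from side import *
state()
F=[]
for i in range(3):
    p,d,m=snap("side"); F.append(cloud(d,m))
for P in F[:3]:
    Q=P-c; xx,yy,zz=Q@u,Q@v,Q[...,2]
    g=lambda a,b:(zz>.022)&(zz<.044)&(xx>a)&(xx<b)&(abs(yy+.023)<.006)
    r=[(int(g(a,b).sum()),round(float(np.median(yy[g(a,b)])*1e3),2)) for a,b in((-.032,-.01),(-.01,.012),(.012,.026),(.034,.05),(.05,.062))]
    print("side faces y mm",r)
yawt=lambda y: Ro.from_euler("xyz",[180,0,y],degrees=True)
o=ctrl.get_obs(); y0=o["orientation"][2]
plan([(8.7,at(-.0043,.150,.0002),yawt(y0)),(8.7,at(-.0043,.106,.0002),yawt(y0))],vmax=.03)
```

```text
clamp xyz mm [ -9.7  -0.9 198.9] ori [-179.9   -0.2   87.6] q [ 33.5  12.9 -14.8  -0.3 -62.3 144.3] F [ 0.3  0.2 -0.2] M [-0.08  -0.191  0.056] open 87.0 18.5
side faces y mm [(46, -22.96), (45, -22.91), (31, -22.59), (35, -22.91), (27, -22.59)]
side faces y mm [(49, -22.72), (46, -22.25), (29, -23.01), (34, -22.78), (25, -22.86)]
side faces y mm [(46, -23.03), (48, -23.03), (30, -22.86), (33, -22.88), (26, -22.62)]
8.7,0.12,0.24,2.45,-0.001,-0.002,0.0, 8.7,0.13,0.24,2.45,-0.001,-0.002,0.0, -,-
8.7,0.0,-0.0,2.2,0.0,0.0,0.0, 8.7,0.0,-0.0,2.2,0.0,0.0,0.0, -,-
4 rows
```

The side faces of the two halves agree within 0.3 mm, so the mould is shut and in line. I descend on the knob and grip it.

move_arm(moves=[8.7, 0.12, 0.24, 2.45, 0, 0, 0, 8.7, 0.12, 0.24, 2.45, 0, 0, 0, 8.7, 0, 0, 2.2, 0, 0, 0, 8.7, 0, 0, 2.2, 0, 0, 0, 8.7, 0, 0, 0, 0, 0, 0])

```text
clock: 19.15
tool_pos: [0.5625, 0.1434, 0.1033]
orientation: [-179.6, -0.1, 87.0]
force: [0.2, -0.4, -0.1]
opening: 0.087
gripper_force: 0.0
```

move_arm(moves=[3, 0, 0, 0, 0, 0, 0, 3, 0, 0, 0, 0, 0, 0, 3, 0, 0, 0, 0, 0, 0, 3, 0, 0, 0, 0, 0, 0, 3, 0, 0, 0, 0, 0, 0, 3, 0, 0, 0, 0, 0, 0, 3, 0, 0, 0, 0, 0, 0, 3, 0, 0, 0, 0, 0, 0])

```text
clock: 19.95
tool_pos: [0.5648, 0.1445, 0.1066]
orientation: [-179.9, -0.2, 87.3]
force: [-0.8, 0.2, 1.7]
opening: 0.0403
gripper_force: 30.0
```

Run:
```python
from side import *
state()
for i in range(3): snap("side") if i else None; print(np.round(ctrl.get_obs()["moment"],4),np.round(ctrl.get_obs()["tau"],3))
```

```text
clamp xyz mm [ -3.7   0.5 106.6] ori [-179.9   -0.2   87.3] q [ 33.4  18.5 -20.5  -0.3 -50.9 144. ] F [-0.8  0.2  1.7] M [-0.134 -0.131  0.008] open 40.3 19.95
[-0.1343 -0.1313  0.0084] [ 1.5600e-01 -4.9516e+01  2.3622e+01  5.3440e+00  2.6000e-02  1.7000e-02]
[-0.2181 -0.1761 -0.0103] [ 1.7400e-01 -4.9383e+01  2.3557e+01  5.3080e+00  2.9000e-02  1.9000e-02]
[-0.1899 -0.1824  0.0048] [ 1.9400e-01 -4.9269e+01  2.3492e+01  5.2720e+00  2.8000e-02  2.0000e-02]
```

move_arm(moves=[3, 0, 0, 0, 0, 0, 0.1, 3, 0, 0, 0, 0, 0, 0.1, 3, 0, 0, 0, 0, 0, 0.1, 3, 0, 0, 0, 0, 0, 0.1, 3, 0, 0, 0, 0, 0, 0.1, 3, 0, 0, 0, 0, 0, 0.1, 3, 0, 0, 0, 0, 0, 0.1, 3, 0, 0, 0, 0, 0, 0.1])

```text
clock: 20.85
tool_pos: [0.5639, 0.1449, 0.1066]
orientation: [-179.7, -0.0, 41.2]
force: [-4.7, 4.2, 4.2]
opening: 0.0406
gripper_force: 30.0
```

```bash
cat > tq.py <<'E'
from side import *
o=ctrl.get_obs(); print("yaw",round(o["orientation"][2],2),"j6",round(o["joint_pos"][5],2),"Mz",round(o["moment"][2],4),"tau6",round(o["tau"][5],4),"F",np.round(o["force"],1),"pos",np.round(np.array(o["tool_pos"])*1e3,1),"g",o["opening"],o["clock"])
E
python3 tq.py
```

```text
yaw 41.22 j6 97.98 Mz 0.0587 tau6 1.6182 F [-4.7  4.2  4.2] pos [563.9 144.9 106.6] g 0.04058769706382491 20.85
```

move_arm(moves=[3, 0, 0, 0, 0, 0, 0.1, 3, 0, 0, 0, 0, 0, 0.1, 3, 0, 0, 0, 0, 0, 0.1, 3, 0, 0, 0, 0, 0, 0.1])

```text
clock: 21.25
tool_pos: [0.5636, 0.1453, 0.1066]
orientation: [-179.7, 0.1, 18.3]
force: [-6.8, 5.1, 5.9]
opening: 0.0405
gripper_force: 30.0
```

```bash
python3 tq.py
```

```text
yaw 18.3 j6 75.06 Mz 0.0015 tau6 1.6159 F [-6.8  5.1  5.9] pos [563.6 145.3 106.6] g 0.04051072803660948 21.25
```

move_arm(moves=[3, 0, 0, 0, 0, 0, 0.1, 3, 0, 0, 0, 0, 0, 0.1, 3, 0, 0, 0, 0, 0, 0.1])

```text
clock: 21.55
tool_pos: [0.5636, 0.1457, 0.1065]
orientation: [-179.7, 0.2, 1.1]
force: [-7.9, 7.1, 6.4]
opening: 0.0405
gripper_force: 30.0
```

```bash
python3 tq.py; python3 -c "
from side import *
sidecrop('s9.png')"
```

```text
yaw 1.11 j6 57.87 Mz 0.0293 tau6 1.6161 F [-7.9  7.1  6.4] pos [563.6 145.7 106.5] g 0.0404779428715131 21.55
```

tau6 is very steady at 1.616 while turning, so slip should show as about +0.025. I relieve the small side load and go on in short steps, reading it each time.

move_arm(moves=[3, -0.1, -0.1, -0.08, 0, 0, 0.1, 3, 0, 0, 0, 0, 0, 0.1, 3, 0, 0, 0, 0, 0, 0.1])

```text
clock: 21.9
tool_pos: [0.5635, 0.1462, 0.1067]
orientation: [-179.8, 0.2, -16.1]
force: [0.5, 3.8, -4.7]
opening: 0.0402
gripper_force: 30.0
```

```bash
python3 tq.py
```

```text
yaw -16.08 j6 40.54 Mz 0.0827 tau6 1.6237 F [ 0.5  3.8 -4.7] pos [563.5 146.2 106.7] g 0.040169076384307 21.9
```

move_arm(moves=[3, 0, 0, 0, 0, 0, 0.1, 3, 0, 0, 0, 0, 0, 0.1, 3, 0, 0, 0, 0, 0, 0.1])

```text
clock: 22.2
tool_pos: [0.5637, 0.1466, 0.1067]
orientation: [-179.8, 0.2, -33.3]
force: [0.2, 4.7, -3.7]
opening: 0.0405
gripper_force: 30.0
```

```bash
python3 tq.py
```

```text
yaw -33.27 j6 23.35 Mz 0.0717 tau6 1.595 F [ 0.2  4.7 -3.7] pos [563.7 146.6 106.7] g 0.04050420695529888 22.2
```

move_arm(moves=[3, 0, 0, 0, 0, 0, 0.1, 3, 0, 0, 0, 0, 0, 0.1, 3, 0, 0, 0, 0, 0, 0.1])

```text
clock: 22.5
tool_pos: [0.5639, 0.1469, 0.1067]
orientation: [-179.8, 0.3, -50.5]
force: [1.1, 6.8, -5.1]
opening: 0.0405
gripper_force: 30.0
```

```bash
python3 tq.py
```

```text
yaw -50.45 j6 6.16 Mz 0.0368 tau6 1.5942 F [ 1.1  6.8 -5.1] pos [563.9 146.9 106.7] g 0.04054620867682933 22.5
```

Run:
```python
from side import *
r=[]
for i in range(8):
    o=ctrl.get_obs(); r.append((o["moment"][2],o["tau"][5])); vision.snapshot("side")
print(np.round(r,4).tolist(),np.mean(r,0))
```

```text
[[0.0368, 1.5942], [0.0625, 0.852], [-0.0045, -1.2868], [-0.0119, -0.4692], [0.0148, -0.126], [-0.0032, -0.0323], [-0.0098, -0.0103], [0.0694, -0.0054]] [0.01926486 0.06453027]
```

move_arm(moves=[8, 0, 0, 0, 0, 0, 0, 8, 0, 0, 0, 0, 0, 0, 8, 0, 0, 0, 0, 0, 0, 8, 0, 0, 0, 0, 0, 0, 8, 0, 0, 0, 0, 0, 0])

```text
clock: 23.4
tool_pos: [0.5635, 0.1453, 0.1072]
orientation: [-180.0, 0.2, -50.2]
force: [0.9, -0.2, -0.1]
opening: 0.0748
gripper_force: 0.0
```

```bash
python3 tq.py
```

```text
yaw -50.23 j6 6.4 Mz -0.0159 tau6 0.0004 F [ 0.9 -0.2 -0.1] pos [563.5 145.3 107.2] g 0.07477110668325557 23.4
```

move_arm(moves=[8, 0, 0, 0, 0, 0, -0.1, 8, 0, 0, 0, 0, 0, -0.1, 8, 0, 0, 0, 0, 0, -0.1, 8, 0, 0, 0, 0, 0, -0.1, 8, 0, 0, 0, 0, 0, -0.1, 8, 0, 0, 0, 0, 0, -0.1])

```text
clock: 24.0
tool_pos: [0.5635, 0.1453, 0.1072]
orientation: [-179.8, 0.2, -15.6]
force: [-0.3, -0.5, -0.4]
opening: 0.0803
gripper_force: 0.0
```

```bash
python3 tq.py
```

```text
yaw -15.62 j6 41.01 Mz -0.0099 tau6 -1.6527 F [-0.3 -0.5 -0.4] pos [563.5 145.3 107.2] g 0.08026642786563985 24.0
```

move_arm(moves=[8, 0, 0, 0, 0, 0, 0.1, 8, 0, 0, 0, 0, 0, 0.1, 8, 0, 0, 0, 0, 0, 0.1])

```text
clock: 24.3
tool_pos: [0.5636, 0.1453, 0.1072]
orientation: [-179.9, 0.2, -33.3]
force: [0.1, -0.2, 0.5]
opening: 0.0801
gripper_force: 0.0
```

```bash
python3 tq.py
```

```text
yaw -33.28 j6 23.35 Mz 0.0298 tau6 1.6676 F [ 0.1 -0.2  0.5] pos [563.6 145.3 107.2] g 0.08011979619919342 24.3
```

move_arm(moves=[8, 0, 0, 0, 0, 0, 0.1, 8, 0, 0, 0, 0, 0, 0.1, 8, 0, 0, 0, 0, 0, 0.1])

```text
clock: 24.6
tool_pos: [0.5635, 0.1453, 0.1072]
orientation: [-180.0, 0.2, -50.5]
force: [0.5, -0.1, -0.1]
opening: 0.08
gripper_force: 0.0
```

```bash
python3 tq.py
```

```text
yaw -50.47 j6 6.16 Mz 0.038 tau6 1.6526 F [ 0.5 -0.1 -0.1] pos [563.5 145.3 107.2] g 0.07999814286906566 24.6
```

Turning in air takes 1.653, so the load was 0.036 while turning free and a constant 0.058 over the last two readings. That rise of 0.022 fits ratchet slip, already about 0.3 rad or more. I re-grip and turn a little further to confirm it clears one click with margin.

move_arm(moves=[3, 0, 0, 0, 0, 0, 0, 3, 0, 0, 0, 0, 0, 0, 3, 0, 0, 0, 0, 0, 0, 3, 0, 0, 0, 0, 0, 0, 3, 0, 0, 0, 0, 0, 0, 3, 0, 0, 0, 0, 0, 0, 3, 0, 0, 0, 0, 0, 0, 3, 0, 0, 0, 0, 0, 0])

```text
clock: 25.4
tool_pos: [0.5644, 0.1461, 0.1074]
orientation: [-179.8, 0.2, -50.2]
force: [3.7, 3.1, -2.3]
opening: 0.0403
gripper_force: 30.0
```

move_arm(moves=[3, 0, 0, 0, 0, 0, 0.1, 3, 0, 0, 0, 0, 0, 0.1, 3, 0, 0, 0, 0, 0, 0.1, 3, 0, 0, 0, 0, 0, 0.1])

```text
clock: 25.8
tool_pos: [0.5646, 0.1462, 0.1074]
orientation: [-179.9, 0.3, -73.4]
force: [4.4, 3.5, -2.8]
opening: 0.0405
gripper_force: 30.0
```

```bash
python3 tq.py
```

```text
yaw -73.35 j6 -16.75 Mz 0.0314 tau6 1.5998 F [ 4.4  3.5 -2.8] pos [564.6 146.2 107.4] g 0.040486285440551495 25.8
```

move_arm(moves=[3, 0, 0, 0, 0, 0, 0.1])

```text
clock: 25.9
tool_pos: [0.5646, 0.1462, 0.1074]
orientation: [-179.9, 0.3, -79.1]
force: [4.3, 4.3, -3.2]
opening: 0.0402
gripper_force: 30.0
```

```bash
python3 tq.py
```

```text
yaw -79.08 j6 -22.48 Mz 0.0152 tau6 1.5996 F [ 4.3  4.3 -3.2] pos [564.6 146.2 107.4] g 0.040248634527081016 25.9
```

The load stays at 0.053, so the ratchet is slipping steadily. The slip so far is about 0.8–1.1 rad, well over one click and well under half a turn. I release, rise clear and check the half once more.

move_arm(moves=[8, 0, 0, 0, 0, 0, 0, 8, 0, 0, 0, 0, 0, 0, 8, 0, 0, 0, 0, 0, 0, 8, 0, 0, 0, 0, 0, 0, 8, 0, 0, 0, 0, 0, 0, 8, 0, 0, 0, 0, 0, 0])

```text
clock: 26.5
tool_pos: [0.5635, 0.1453, 0.1072]
orientation: [179.9, 0.2, -78.9]
force: [-0.2, -0.9, -0.5]
opening: 0.0787
gripper_force: 0.0
```

move_arm(moves=[8, 0, 0, -1, 0, 0, 0, 8, 0, 0, -3, 0, 0, 0, 8, 0, 0, -3, 0, 0, 0, 8, 0, 0, -3, 0, 0, 0, 8, 0, 0, -3, 0, 0, 0, 8, 0, 0, 0, 0, 0, 0, 8, 0, 0, 0, 0, 0, 0])

```text
clock: 27.2
tool_pos: [0.564, 0.1451, 0.2386]
orientation: [-179.9, 0.3, -78.9]
force: [-1.2, -0.4, -0.1]
opening: 0.0801
gripper_force: 0.0
```

Run:
```python
from meas import *
from side import *
state()
for i in range(3):
    p,d,m=snap("side"); Q=cloud(d,m)-c; xx,yy,zz=Q@u,Q@v,Q[...,2]
    g=lambda a,b:(zz>.022)&(zz<.044)&(xx>a)&(xx<b)&(abs(yy+.023)<.006)
    print("side y",[(int(g(a,b).sum()),round(float(np.median(yy[g(a,b)])*1e3),2)) for a,b in((-.032,-.01),(-.01,.012),(.012,.026),(.034,.05),(.05,.062))])
    t=(zz>.046)&(zz<.056)&(abs(yy)<.02)&(xx>-.06)&(xx<0); print("back edge x",round(float(np.percentile(xx[t],2))*1e3,1))
# pad region before/after
for n,d in(("before",np.load("side.npz")["d"]),("after",d)):
    Q=cloud(d,m)-c; xx,yy,zz=Q@u,Q@v,Q[...,2]; t=(abs(xx+.004)<.012)&(yy<-.004)&(yy>-.016)&(zz>.045)&(zz<.072); print(n,np.round(np.sort(zz[t])[:40]*1e3,1).tolist())
P1,d1,_=snap("top"); p0=np.load("top.npz")["p"]; df=(np.abs(P1.astype(int)-p0).max(2)>60); 
for nm,(a,b,e,f_) in dict(wax=(230,260,250,285),tweez=(275,335,252,270),tin=(340,358,182,200),carton=(396,426,140,166)).items(): print(nm,df[e:f_,a:b].sum())
```

```text
clamp xyz mm [ -4.3   1.3 238.6] ori [-179.9    0.3  -78.9] q [ 33.5  11.7 -11.   -0.2 -67.2 -22.3] F [-1.2 -0.4 -0.1] M [ 0.065 -0.006 -0.01 ] open 80.1 27.2
side y [(46, -22.89), (48, -22.65), (31, -22.8), (40, -22.71), (26, -22.41)]
back edge x -33.7
side y [(48, -22.76), (41, -22.73), (30, -22.72), (34, -22.74), (27, -22.58)]
back edge x -33.8
side y [(47, -22.88), (45, -22.57), (30, -22.38), (35, -22.69), (26, -22.98)]
back edge x -33.8
before [54.3, 55.9, 56.5, 57.4, 57.4, 58.6, 58.7, 59.1, 59.4, 59.5, 59.5, 59.5, 59.7, 60.5, 60.7, 61.5]
after [50.0, 50.1, 50.7, 50.7, 51.0, 51.2, 51.5, 51.5, 51.5, 51.5, 51.6, 51.7, 51.8, 51.9, 51.9, 52.3, 52.6, 53.1, 53.4, 53.4, 53.5, 53.6, 54.0, 54.4, 54.6, 55.0, 55.7, 56.2, 56.5, 56.8, 57.4, 57.6, 57.8, 57.9, 57.9, 57.9, 58.2, 58.4, 58.6, 58.9]
wax 2
tweez 4
tin 0
carton 0
```

The half is home and in line. The pad's lower edge started near 54.3 mm, a gap of about 2.3 mm, which fits slip starting after roughly 105° of turn. Wax, tweezers, tin and carton are unmoved. Handing in.

```bash
python3 -c "
from plant import ctrl
print(ctrl.close_job())"
```

```text
the job is handed in; nothing more can be done
None
```

The job is handed in after about 27 s of the 72 s: the loose half is butted flush and in line (side faces within about 0.3 mm), and the knob is turned clockwise until the ratchet slipped an estimated 0.8–1.1 rad (3–4 clicks, judged from wrist-joint torque). The wax, tin, carton and tweezers have not moved.

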